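# Unload the pressing stack of a mended stone tablet

### The job

The glue on the little round-topped stone tablet has set, so take its pressing stack apart: set the small steel weight in the wooden rest with the small round recess, the large weight in the rest with the large recess, the plywood pressing block flat in the shallow cork-floored tray, its long side along the tray's, and the tablet flat in the cavity of the dark foam mount, its rounded head in the cavity's rounded end. Keep the tablet level and lower it into the mount rather than dropping it; the amber jar and the cup of swabs stay where they are.

Things in the scene. Friction and masses are not known exactly. Their poses are not given: they have to be found in the camera images.
- small_weight: Small plain steel weight, an upright cylinder 32 mm in diameter and 28 mm high (about 0.18 kg); at the start the top of the pressing stack, standing on the large weight. Origin: centre of its underside, z up along its axis.
- large_weight: Large plain steel weight, an upright cylinder 52 mm in diameter and 28 mm high (about 0.45 kg); at the start second in the stack, standing on the pressing block. Origin: centre of its underside, z up along its axis.
- press_block: Plywood pressing block with a cork underside, 76 mm long (its x) by 54 mm wide (its y) by 16 mm thick, light (about 55 g); at the start third in the stack, lying on the tablet, its long side nearly along the tablet's. Origin: centre of its underside. Either end may face either way.
- tablet: Pale limestone tablet, 112 mm long, 62 mm wide (y), 22 mm thick, 0.31 kg; one end (+x) is a half round of 31 mm radius. Bottom of the stack, flat on a fixed 12 mm grey board; the stack is 106 mm high. Origin: on the underside at the half round's centre: the stone reaches 31 mm ahead (+x), 81 mm behind; its middle is 25 mm behind.
- small_rest: Fixed light-wood block, 78 mm square and 20 mm high, with a round felt-floored recess 48 mm in diameter and 8 mm deep in its top (recess floor 12 mm above the table). Place of the small weight; the large one does not fit. Origin: centre of its underside; the recess is centred over it.
- large_rest: Fixed light-wood block, 104 mm square and 20 mm high, with a round felt-floored recess 70 mm in diameter and 8 mm deep in its top (recess floor 12 mm above the table). Place of the large weight. Origin: centre of its underside; the recess is centred over it.
- board_tray: Fixed shallow brown wooden tray with a cork-lined floor, 108 mm long (its x) by 86 mm wide (its y) outside, walls 5 mm thick, so 98 by 76 mm inside; floor 5 mm and rim 12 mm above the table. Place of the pressing block. Origin: centre of its underside.
- mount: Fixed dark grey foam mount, 24 mm high, 112 mm wide, with a cavity of the tablet's outline plus 8 mm all round, pale floor 14 mm over the table; finger scoops beside it. +x: to the cavity's half-round end. Origin: on the underside below the half round's centre; foam from 105 mm behind to 55 mm ahead. Home: both origins over each other, +x along +x. The small scarab mount is no target.
- jar: Bystander: loose amber glass jar with a white cap, about 46 mm in diameter and 55 mm high. Origin: centre of its underside. Leave it standing where it is.
- swab_cup: Bystander: loose white cup with wooden swabs, 58 mm in diameter and 60 mm high, swabs to about 110 mm. Origin: centre of its underside. Leave it standing where it is.
Things that resemble listed ones, but are neither listed nor needed, are in the scene too. What is shaped like the press_block but yellow is not meant. What is shaped like the large_weight but red is not meant.

How it is judged:
By the outcome, as a careful person would: the job done as asked, in the order asked, and still so for the second after the job is handed in, with the robot touching nothing.
It also fails if it takes over 115 s, if anything falls off the work surface, if the arm or the gripper's body presses on something with over 40 N, if the wrist force passes 120 N, or if a joint passes its speed limit or range.

### The arm

A 7-joint arm with a two-finger parallel gripper is mounted at the origin on the work surface. World frame = base frame: x ahead of the robot, y to its left, z up, the work surface at z = 0. Lengths are in m, angles in rad, forces in N, time in s.
With the tool pointing down it reaches from about 0.425 to 0.875 m from the base axis. Payload 4.7 kg.
Tool frame: the origin (TCP) lies on the front face of the gripper's body, between the roots of the fingers; the fingertips stand 73 mm ahead of it and the grasp point (between the pads) lies 54 mm ahead of it; z points along the fingers, x is the direction in which the jaws open and shut, and the axes are right-handed (so a half turn about z gives the same grasp; the last joint's range is limited). The gripper opens to 85 mm and grips with 20 to 120 N. Pads are 22 mm wide; open, the fingers measure 114 mm over their backs; the gripper's body (76 mm by 85 mm) begins 54 mm behind the grasp point. The pads swing forward as they close: fully open they stand 13 mm farther back than shut.
Start: joints at [1.14, 0.321, -0.07, 1.45, 0.023, 1.371, -0.057], TCP at [0.28, -0.587, 0.304] pointing down, gripper open.
Joint ranges: [-2.86, 2.86], [-0.3, 2.09], [-1.38, 1.24], [0.06, 2.45], [-1.56, 4.7], [0.09, 2.05], [-2.69, 2.69]. Speed limits (rad/s): [2.57, 2.57, 3.14, 3.14, 3.14, 3.14, 3.14].

### API

Orientations are given as [roll, pitch, yaw] about the fixed x, y, z axes, in that order (R = Rz(yaw) Ry(pitch) Rx(roll)).
In Python, from rig import env gives the robot as it stands.
- The arm moves only by the tool apply_moves, never from a script. Its argument "motion" is a list of rows, each a list of 7 numbers: the finger opening in mm, from 0 to 85.4, then the shift along the world's x, y, z in mm, then the turn, a rotation vector about the world's x, y, z in degrees. A call has 1 to 8 rows; each row shifts and turns the commanded pose from where the row before left it; what a row does not reach is not made up. A row lasts 1/8 s, in which the tool goes at most 62.5 mm and 10.7 degrees, less where a joint would pass 70% of its speed; a pose out of reach is approached as far as the arm can. A call with a gripper value outside its range is refused whole. The fingers move at their own pace and stop on an object; the grip force is fixed at half the most. Time passes only in rows, so rows that do not move let the fingers close. It gives the time, the measured TCP pose, the force and the opening at its end, in the units of the state.
- env.sense(): the state, without advancing time (a new reading comes with each control period).
- env.get_image(name): name is "scene" or "top"; returns a dict with "img" (420x560x3 uint8, red, green, blue), "z_map" (420x560 float32, m along the optical axis (not along the pixel's ray), 0 where there is no reading), "vertical_fov" (degrees; the focal length in pixels is half the picture's height over the tangent of half this angle, whatever the lens; pixels are square), "cx", "cy" (the principal point, pixels), "distortion" ([k1, k2, p1, p2, k3] as OpenCV has them; the pictures are not rectified), "world_from_camera" (4x4, takes a point from camera to world coordinates). Camera axes: x right, y down, z forward; pixel columns grow to the right and rows downward; lengths in m; the calibration is good to about 2 mm. A picture is of the moment at which its call begins.
- env.job_done(): hands the job in, once; it reports no verdict.
The state is a dict: "t": time; "q": joint angles; "joint_vel": joint speeds; "joint_efforts": joint torques, N m; "position": TCP position; "orientation": TCP orientation; "force": force on the tool from outside, world axes, zero at the start; "ft_torque": the same for the moment, N m; "gripper_width": finger opening in m.
Only numpy, scipy, OpenCV 4.12 (cv2) and the standard library are available. Lean on these libraries where they do the work, as an engineer would, in place of code of your own. Each camera call takes 0.05 s, during which the arm holds its last target.

## Working session

There is one attempt and no reset: what is moved stays moved. The work goes in short steps, Python scripts to look and compute and a tool call to move; the robot and the scene stay as the last step left them, time stands still between calls to the robot, and variables do not carry over. Pictures are saved under pics/ and viewed, and the job is handed in when it is done.

Besides the shell and the picture viewer there is one more tool, called after "Request:" as name(argument=value, ...), one argument or row to a line, values as JSON. apply_moves: Moves the arm, as the interface text tells. Its arguments: {"type":"object","properties":{"motion":{"type":"array","items":{"type":"array","items":{"type":"number"}}}},"required":["motion"]}

```bash
ls; mkdir -p pics
python3 - <<'E'
from rig import env
import cv2,numpy as np
print(env.sense())
for n in("scene","top"):
    d=env.get_image(n); cv2.imwrite(f"pics/{n}0.png",d["img"][:,:,::-1]); np.savez(f"{n}0.npz",**d)
    print(n,d["vertical_fov"],d["cx"],d["cy"],d["distortion"],d["world_from_camera"])
E
```

```text
pics
{'t': 0.0, 'q': array([ 1.14011174,  0.32181576, -0.07008191,  1.45169356,  0.02262168,
        1.37078917, -0.0569571 ]), 'joint_vel': array([-8.48010982e-04,  1.10205665e-05, -6.76744322e-04,  4.08814681e-04,
        1.24120581e-03,  4.98916039e-04, -1.88853259e-04]), 'joint_efforts': array([ 4.45669475e-04, -4.93577814e+01, -3.82118225e-01, -3.14327252e+01,
        1.30024203e-02,  1.15513531e-02, -3.08457311e-05]), 'position': array([ 0.27945222, -0.58641379,  0.30281873]), 'orientation': array([ 3.14147132e+00,  1.91507565e-03, -1.12603632e+00]), 'force': array([ 0.05511091, -0.28085225,  1.01120871]), 'ft_torque': array([-0.00013355, -0.01007952, -0.00214487]), 'gripper_width': 0.08568132718238372}
scene 56.42634889107722 275.48866471978965 209.93172846464714 [0.01514894 0.         0.         0.         0.        ] [[ 2.75668306e-02  5.91722402e-01 -8.05670323e-01  1.43860521e+00]
 [ 9.99448164e-01 -1.37322150e-03  3.31885779e-02 -4.09321755e-02]
 [ 1.85320612e-02 -8.06140629e-01 -5.91433724e-01  7.32994780e-01]
 [ 0.00000000e+00  0.00000000e+00  0.00000000e+00  1.00000000e+00]]
top 46.517461777756196 280.1154097834698 209.0475716943099 [0.05766511 0.         0.         0.         0.        ] [[ 0.00436848 -0.99938504  0.03479153  0.47606642]
 [-0.9999556  -0.00407517  0.00849693 -0.0052528 ]
 [-0.00834992 -0.03482711 -0.99935847  1.37473378]
 [ 0.          0.          0.          1.        ]]
```

View pics/scene0.png

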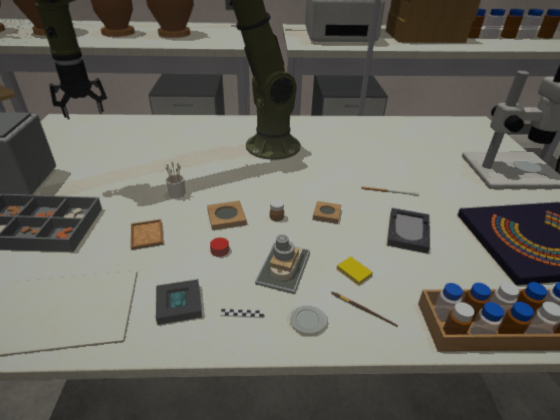

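View pics/top0.png

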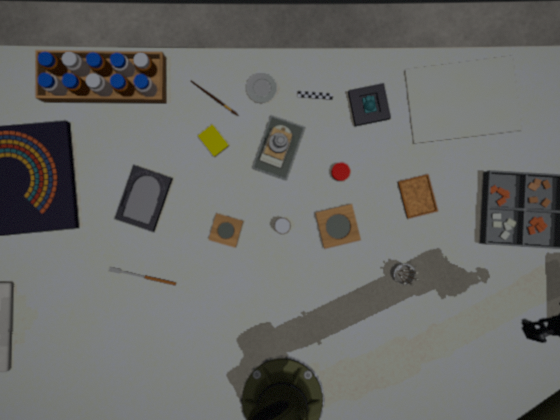

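```bash
cat > h.py <<'E'
import numpy as np,cv2
def load(n,i=0): return dict(np.load(f"{n}{i}.npz"))
def K(d):
    f=210/np.tan(np.radians(float(d["vertical_fov"]))/2); return np.array([[f,0,float(d["cx"])],[0,f,float(d["cy"])],[0,0,1]])
def plane(d,px,z):
    px=np.asarray(px,float).reshape(-1,1,2); u=cv2.undistortPoints(px,K(d),d["distortion"])[:,0]
    T=d["world_from_camera"]; r=np.c_[u,np.ones(len(u))]@T[:3,:3].T; o=T[:3,3]
    s=(z-o[2])/r[:,2]; return o+r*s[:,None]
def proj(d,P):
    T=np.linalg.inv(d["world_from_camera"]); P=np.asarray(P,float).reshape(-1,3)
    return cv2.projectPoints(P,cv2.Rodrigues(T[:3,:3])[0],T[:3,3],K(d),d["distortion"])[0][:,0]
def crop(d,x0,y0,w,h,s,fn):
    c=d["img"][y0:y0+h,x0:x0+w,::-1]; c=np.clip(c.astype(float)*1.4,0,255).astype(np.uint8)
    cv2.imwrite(fn,cv2.resize(c,None,fx=s,fy=s,interpolation=cv2.INTER_CUBIC))
E
python3 - <<'E'
from h import *
t=load("top");s=load("scene")
crop(t,235,95,130,100,6,"pics/c1.png")
crop(s,240,215,110,80,7,"pics/c2.png")
crop(t,100,150,110,95,7,"pics/c3.png")
crop(t,195,160,250,100,3.2,"pics/c4.png")
E
```

```text
(no output)
```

View pics/c1.png

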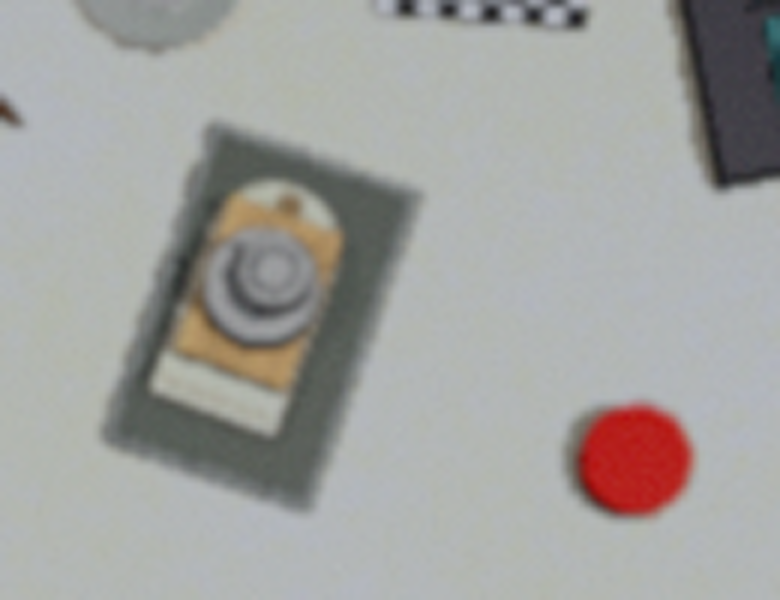

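View pics/c2.png

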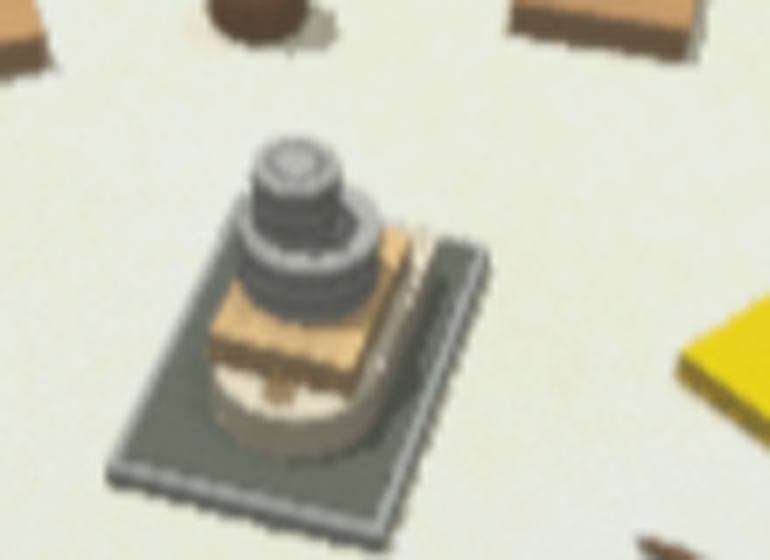

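View pics/c3.png

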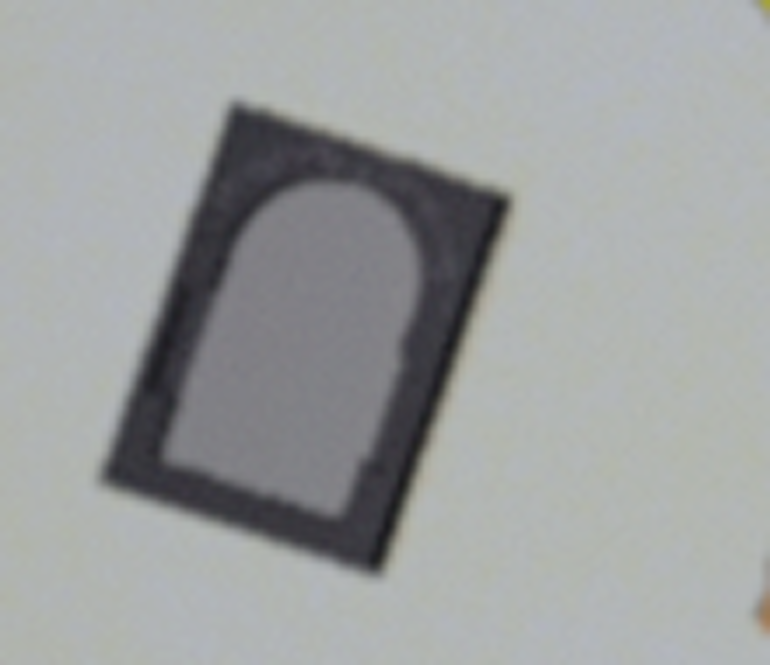

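View pics/c4.png

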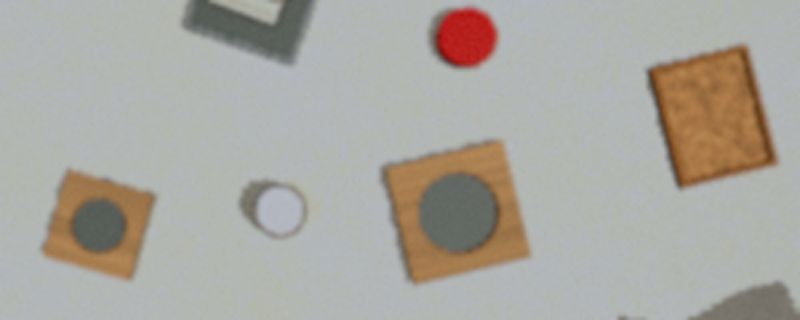

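```bash
cat >> h.py <<'E'
def cloud(d):
    z=d["z_map"]; v,u=np.mgrid[0:420,0:560]; px=np.stack([u,v],-1).reshape(-1,1,2).astype(float)
    n=cv2.undistortPoints(px,K(d),d["distortion"])[:,0]; P=np.c_[n,np.ones(len(n))]*z.reshape(-1,1)
    T=d["world_from_camera"]; return (P@T[:3,:3].T+T[:3,3]).reshape(420,560,3)
def biggest(m,near):
    cs,_=cv2.findContours(m.astype(np.uint8),cv2.RETR_EXTERNAL,cv2.CHAIN_APPROX_NONE)
    return min((c for c in cs if cv2.contourArea(c)>40),key=lambda c:np.hypot(*(c[:,0].mean(0)-near)))
def rect(P):
    (c,wh,a)=cv2.minAreaRect(P[:,:2].astype(np.float32)*1000); return np.round(c,1),np.round(wh,1),round(a,1)
E
python3 - <<'E'
from h import *
t=load("top");s=load("scene")
C=cloud(t)
for n,(u,v) in dict(sw=(279,140),blk=(275,155),tab=(268,160),mount=(143,198),jar=(282,226),sr=(226,230),lr=(338,226),tray=(417,196),table=(200,300),cup=(403,270),red=(340,172)).items(): print(n,C[v,u].round(4), C[v-1:v+2,u-1:u+2,2].round(4).std())
hsv=cv2.cvtColor(t["img"],cv2.COLOR_RGB2HSV)
for n,(u,v) in dict(srfelt=(226,230),srwood=(212,228),traycork=(417,196),mountdark=(125,215),cav=(143,198),cap=(282,226),wt=(279,140),blk=(275,155),tab=(268,160),table=(200,300)).items(): print(n,hsv[v,u])
E
```

```text
sw [0.7006 0.0092 0.1048] 0.002193649645096524
blk [0.6692 0.0206 0.0507] 0.002914755987923484
tab [0.6573 0.04   0.0379] 0.003141125063837266
mount [0.5527 0.3883 0.013 ] 0.0022136501335080585
jar [0.4762 0.0007 0.0562] 0.002649295270840674
sr [0.4645 0.1571 0.0107] 0.0031331363216235172
lr [ 0.477  -0.1544  0.017 ] 0.0019309052441091965
tray [ 0.5617 -0.3749  0.0059] 0.002936656366905047
table [0.2695 0.2284 0.0032] 0.0017358955421722048
cup [ 0.3653 -0.3097  0.1116] 0.04315378186079279
red [ 0.6259 -0.1586  0.0283] 0.0019136933459209763
srfelt [60 15 69]
srwood [ 15 119 105]
traycork [ 15 151 115]
mountdark [105  11  89]
cav [126  13  96]
cap [113  17 137]
wt [ 90   5 113]
blk [ 18 109 122]
tab [ 30  19 122]
table [100   6 130]
```

```bash
cat > m.py <<'E'
from h import *
t=load("top");s=load("scene")
def colmask(d):
    hsv=cv2.cvtColor(cv2.GaussianBlur(d["img"],(3,3),0),cv2.COLOR_RGB2HSV).astype(int); return hsv[...,0],hsv[...,1],hsv[...,2]
def hull(c): return cv2.convexHull(c)[:,0].astype(float)
H,S,V=colmask(t)
wood=(S>65)&(H<25)
for n,p,z in(("sr",(226,230),.02),("lr",(338,226),.02),("tray",(417,196),.012)):
    c=biggest(wood,p); P=plane(t,c[:,0],z); print(n,rect(P))
for n,p,z in(("srfelt",(226,230),.02),("lrfelt",(338,226),.02)):
    roi=np.zeros_like(wood);roi[p[1]-18:p[1]+18,p[0]-18:p[0]+18]=1
    c=biggest((S<50)&roi&(V<100),p); P=plane(t,c[:,0],z); print(n,cv2.minEnclosingCircle(P[:,:2].astype(np.float32)*1000), P.mean(0), rect(P))
dark=(V<105)&(S<60)
c=biggest(V<95 ,(143,198)); 
for z in(.0,.024): print("mount",z,rect(plane(t,c[:,0],z)))
m=np.zeros(dark.shape,np.uint8);cv2.drawContours(m,[c],-1,1,-1)
print(cv2.contourArea(c)); print(V[198,110:180]); print(V[160:240,143])
print("stack V row143",V[140,255:305]);
E
python3 m.py
```

```text
sr (array([465. , 157.4]), array([79.3, 76.7]), 74.5)
lr (array([ 477.5, -152.1]), array([103.8, 105.2]), 13.9)
tray (array([ 561.6, -373.9]), array([107.5,  88.1]), 14.2)
srfelt ((464.51611328125, 156.7616729736328), 20.394439697265625) [0.46460322 0.15657676 0.02      ] (array([464.5, 157.3]), array([38.8, 36. ]), 0.5)
lrfelt ((476.8488464355469, -153.4244842529297), 31.855220794677734) [ 0.47693348 -0.15369815  0.02      ] (array([ 477., -154.]), array([60.9, 60.7]), 0.0)
mount 0.0 (array([553.7, 390.9]), array([120.8, 162.4]), 71.7)
mount 0.024 (array([552.4, 384. ]), array([118.7, 159.6]), 71.7)
2401.5
[129 129 130 130 130 131 131 132 131 125 108  81  52  34  32  38  44  54
  69  85  93  95  95  95  95  95  95  95  94  94  95  95  95  95  95  96
  96  96  96  96  96  96  96  97  96  95  88  72  57  49  47  47  45  39
  35  55  91 117 127 130 130 130 130 130 130 130 130 130 130 130]
[129 129 129 129 129 128 121 100  70  52  48  50  50  47  47  55  72  88
  94  95  95  95  96  96  96  96  95  95  95  96  96  96  96  96  96  95
  95  95  95  95  95  95  96  96  96  96  96  96  96  96  96  96  96  96
  96  96  96  96  96  96  95  87  71  54  46  45  47  56  80 107 124 130
 130 130 130 130 129 129 129 129]
stack V row143 [130 130 130 130 125 113  96  84  71  55  46  54  71  85  96 102  99  84
  71  74  86  92  96 103 110 112 111 107 102 100 102 100 100 103 102  90
  73  64  62  64  67  68  71  78  89 103 117 127 130 131]
```

```bash
cat > m2.py <<'E'
from m import *
print('----')
m=(V>74)
roi=np.zeros_like(m);roi[165:232,115:175]=1
n,l,st,cc=cv2.connectedComponentsWithStats((m&roi).astype(np.uint8),connectivity=4)
c=biggest(l==l[198,143],(143,198))
for z in(.014,.024): print("cav",z,rect(plane(t,c[:,0],z)))
def edges(c,z,yaw,org=(0,0)):
    P=plane(t,c[:,0],z)[:,:2]*1000; a=np.radians(yaw); u=np.array([np.cos(a),np.sin(a)]);v=np.array([-u[1],u[0]])
    x=P@u;y=P@v; return [round(float(q),1) for q in(x.min(),x.max(),y.min(),y.max())]
for z in(.014,.024): print(z,edges(c,z,-18))
o=biggest(V<105,(143,198))
for z in(0,.024): print("outer",z,edges(o,z,-18))
# stack
H2,S2,V2=colmask(t)
crop(t,250,110,60,75,8,"pics/c5.png")
bl=biggest((S>65)&(H<25),(279,140)); print("block",rect(plane(t,cv2.convexHull(bl)[:,0],.05)))
tb=biggest((V>100)&((S>9)|(V<125))&0+((V>88)&(S>8)),(277,140)) 
print("tab?",rect(plane(t,cv2.convexHull(tb)[:,0],.034)))
bd=biggest((V<95)&(S<60),(279,147)); print("board",rect(plane(t,cv2.convexHull(bd)[:,0],.012)))
# tablet: light pixels within board
mm=np.zeros(V.shape,np.uint8);cv2.drawContours(mm,[cv2.convexHull(bd)],-1,1,-1);mm=cv2.erode(mm,np.ones((5,5)))
tm=mm.astype(bool)&(V>92)
cs=[c for c in cv2.findContours(tm.astype(np.uint8),cv2.RETR_EXTERNAL,cv2.CHAIN_APPROX_NONE)[0] if cv2.contourArea(c)>20]
h=cv2.convexHull(np.vstack(cs)); print("tabhull",rect(plane(t,h[:,0],.034)))
im=t["img"][:,:,::-1].copy(); cv2.drawContours(im,[h],-1,(0,0,255),1);cv2.drawContours(im,[bl],-1,(255,0,0),1);cv2.drawContours(im,[c],-1,(0,255,0),1)
i2=dict(img=im[:,:,::-1]);crop(i2,100,100,220,150,3.6,"pics/c6.png")
E
python3 m2.py | sed -n '/----/,$p'
```

```text
----
cav 0.014 (array([553.5, 387.5]), array([ 77.3, 126.5]), 71.7)
cav 0.024 (array([552.9, 384.6]), array([ 76.7, 125.5]), 71.7)
0.014 [343.3, 469.9, 501.0, 578.3]
0.024 [344.2, 469.8, 498.4, 575.1]
outer 0 [322.6, 488.9, 481.3, 604.6]
outer 0.024 [324.9, 488.3, 475.3, 596.5]
block (array([730.3,   2.4]), array([57. , 26.4]), 70.7)
tab? (array([735.9,   2. ]), array([54.4, 33.2]), 66.5)
board (array([696.4,  13.7]), array([101.9, 156.7]), 71.0)
tabhull (array([700.6,  16. ]), array([ 61.3, 111.2]), 69.6)
```

View pics/c5.png

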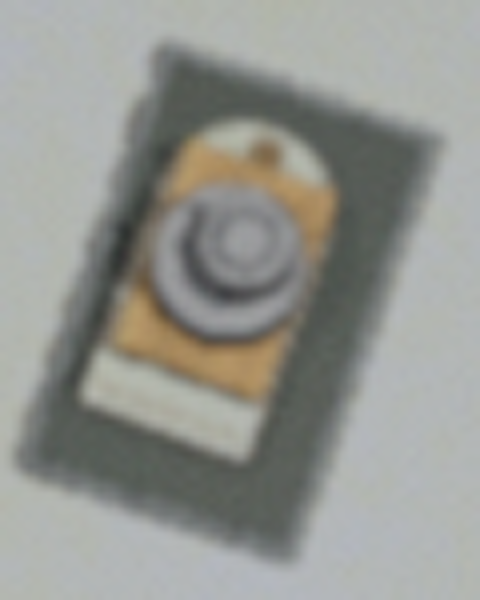

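View pics/c6.png

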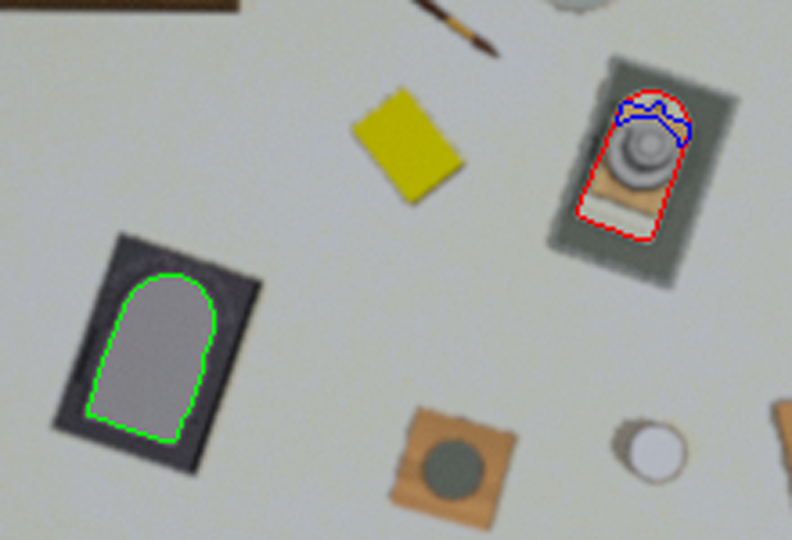

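Run:
```python
from h import *
for n in("top","scene"):
    d=load(n);C=cloud(d)
    near=(abs(C[...,0]-.7)<.08)&(abs(C[...,1]-.015)<.08)
    m=near&(C[...,2]>.097); P=C[m]; print(n,"small",len(P),P.mean(0).round(4),((P.min(0)+P.max(0))/2).round(4),np.ptp(P,0).round(3))
    m=near&(C[...,2]>.066)&(C[...,2]<.09);P=C[m];print("large",len(P),cv2.minEnclosingCircle(P[:,:2].astype(np.float32)*1000))
    g=cv2.cvtColor(d["img"],cv2.COLOR_RGB2GRAY)
    if n=="top":
        x0,y0=255,115;k=8
        G=cv2.resize(g[y0:y0+60,x0:x0+50],None,fx=k,fy=k,interpolation=cv2.INTER_CUBIC)
        for a,b in((40,60),(70,90)):
            cs=cv2.HoughCircles(G,cv2.HOUGH_GRADIENT,1,20,param1=60,param2=15,minRadius=a,maxRadius=b)
            if cs is not None:
                for c in cs[0][:3]:
                    p=(c[0]+.5)/k-.5+x0,(c[1]+.5)/k-.5+y0; print(p,c[2]/k,plane(d,[p],.106 if a<70 else .078).round(4))
```

```text
top small 119 [0.7018 0.0051 0.1057] [0.7018 0.0053 0.1049] [0.03  0.029 0.016]
large 191 ((699.8182983398438, 10.929861068725586), 27.78197479248047)
scene small 120 [0.7046 0.0069 0.1052] [0.7013 0.0072 0.1036] [0.032 0.03  0.012]
large 211 ((700.618896484375, 13.382534980773926), 27.028095245361328)
```

Candidates (top picture). For the small and large weight: the steel stack at (280,140)/(278,142), against the red disc at (340,172). For the block: plywood in the stack at (275,155), against the yellow one at (213,140). For the rests: small felt recess (226,230) and large (338,226). For the tray: cork tray (417,196), against the compartment box at (520,208). For the mount: arched cavity (143,198), against the scarab mount (369,104). The crops confirm the steel stack with its plywood block, the arched mount, and both rests. Moving over the stack now.

Request:
apply_moves(
  motion=[
    [85,30,42,-3,0,0,9.6],
    [85,30,42,-3,0,0,9.6],
    [85,30,42,-3,0,0,9.6],
    [85,30,42,-3,0,0,9.6],
    [85,30,42,-3,0,0,9.6],
    [85,30,42,-3,0,0,9.6],
    [85,30,42,-3,0,0,9.6],
    [85,30,42,-3,0,0,9.6],
  ],
)

```text
t: 1.1
position: [0.5202, -0.2494, 0.2795]
orientation: [-3.141, 0.0, 0.22]
force: [0.6, -0.2, 0.3]
gripper_width: 0.085
```

Request:
apply_moves(
  motion=[
    [85,30,42,-3,0,0,9.6],
    [85,30,42,-3,0,0,9.6],
    [85,30,42,-3,0,0,9.6],
    [85,30,42,-3,0,0,9.6],
    [85,30,42,-3,0,0,9.6],
    [85,30,42,-3,0,0,9.6],
    [85,0,0,0,0,0,0],
    [85,0,0,0,0,0,0],
  ],
)

```text
t: 2.1
position: [0.6994, 0.0006, 0.2611]
orientation: [-3.14, 0.001, 1.219]
force: [-0.1, -0.5, -0.6]
gripper_width: 0.0851
```

```bash
cat > st.py <<'E'
from rig import env
import numpy as np
s=env.sense();print(round(s["t"],2),(s["position"]*1000).round(1),np.degrees(s["orientation"]).round(2),s["q"].round(2),s["force"].round(1),round(s["gripper_width"]*1000,1))
E
cat > pic.py <<'E'
import sys;from rig import env
from h import *
i=sys.argv[1]
for n in("scene","top"):
    d=env.get_image(n); cv2.imwrite(f"pics/{n}{i}.png",d["img"][:,:,::-1]); np.savez(f"{n}{i}.npz",**d)
E
python3 st.py
```

```text
2.1 [6.994e+02 6.000e-01 2.611e+02] [-1.7994e+02  6.0000e-02  6.9830e+01] [ 0.43  0.54 -0.69  1.35  0.34  1.38  0.97] [-0.1 -0.5 -0.6] 85.1
```

Request:
apply_moves(
  motion=[
    [85,2.5,5.5,-30,0,0,0],
    [85,0,0,-40,0,0,0],
    [85,0,0,-20,0,0,0],
    [85,0,0,-12,0,0,0],
    [60,0,0,0,0,0,0],
    [50,0,0,0,0,0,0],
    [42,0,0,0,0,0,0],
    [42,0,0,0,0,0,0],
  ],
)

```text
t: 3.1
position: [0.7025, 0.0069, 0.1607]
orientation: [3.14, -0.0, 1.22]
force: [0.5, -0.4, -0.1]
gripper_width: 0.0417
```

```bash
python3 st.py; python3 pic.py 1
python3 - <<'E'
from h import *
crop(load("scene",1),240,190,110,100,6,"pics/d1.png")
E
```

```text
3.1 [702.5   6.9 160.7] [ 1.7994e+02 -3.0000e-02  6.9890e+01] [ 0.41  0.61 -0.66  1.45  0.39  1.21  0.93] [ 0.5 -0.4 -0.1] 41.7
```

View pics/d1.png

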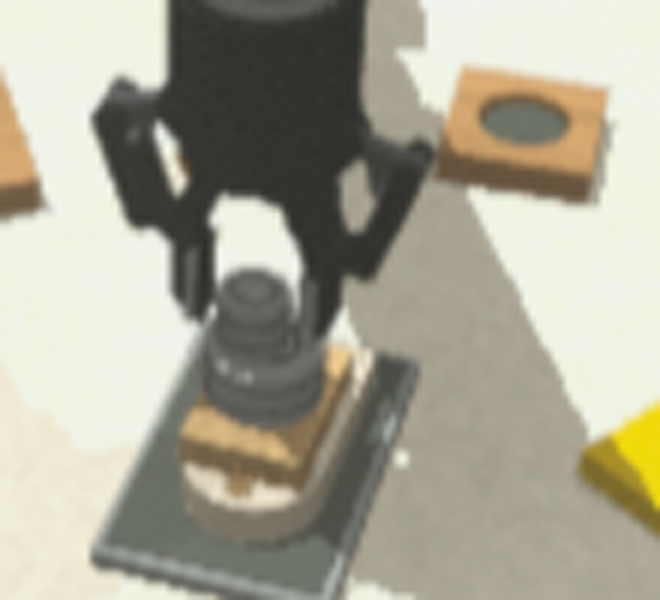

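The weight sits centred between the fingers at about (255,300) in the crop. I'm closing on it now.

Request:
apply_moves(
  motion=[
    [36,0,0,0,0,0,0],
    [20,0,0,0,0,0,0],
    [20,0,0,0,0,0,0],
    [20,0,0,0,0,0,0],
    [20,0,0,3,0,0,0],
    [20,0,0,10,0,0,0],
    [20,0,0,20,0,0,0],
    [20,0,0,0,0,0,0],
  ],
)

```text
t: 4.2
position: [0.7035, 0.0072, 0.1961]
orientation: [3.137, -0.002, 1.22]
force: [0.0, 0.6, -1.4]
gripper_width: 0.03
```

```bash
python3 st.py; python3 pic.py 2
python3 - <<'E'
from h import *
crop(load("scene",2),240,180,110,110,5,"pics/d2.png")
E
```

```text
4.2 [703.5   7.2 196.1] [ 1.7974e+02 -1.2000e-01  6.9880e+01] [ 0.42  0.58 -0.67  1.41  0.37  1.26  0.94] [ 0.   0.6 -1.4] 30.0
```

View pics/d2.png

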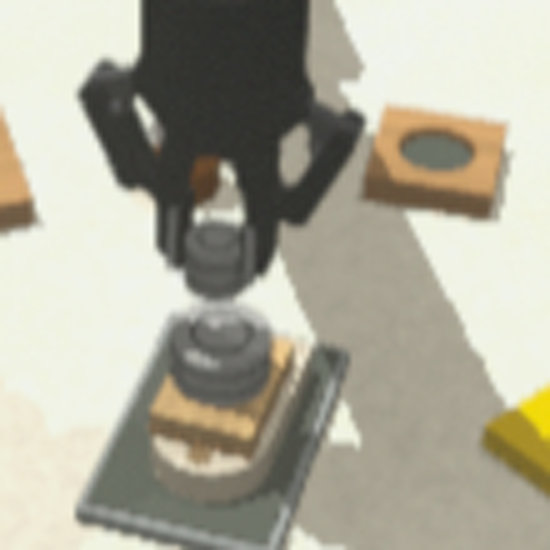

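Request:
apply_moves(
  motion=[
    [20,-20,12,0,0,0,0],
    [20,-40,25,0,0,0,0],
    [20,-45,30,0,0,0,0],
    [20,-45,30,0,0,0,0],
    [20,-45,28,0,0,0,0],
    [20,-43,25,0,0,0,0],
    [20,0,0,-40,0,0,0],
    [20,0,0,0,0,0,0],
  ],
)

```text
t: 5.3
position: [0.4617, 0.156, 0.1509]
orientation: [-3.137, 0.003, 1.221]
force: [-0.1, 0.5, -0.8]
gripper_width: 0.0295
```

```bash
python3 st.py; python3 pic.py 3
python3 - <<'E'
from h import *
crop(load("scene",3),270,130,130,110,5,"pics/d3.png")
E
```

```text
5.3 [461.7 156.  150.9] [-179.75    0.2    69.96] [ 0.41  0.2  -0.85  1.99  0.18  1.03  0.7 ] [-0.1  0.5 -0.8] 29.5
```

View pics/d3.png

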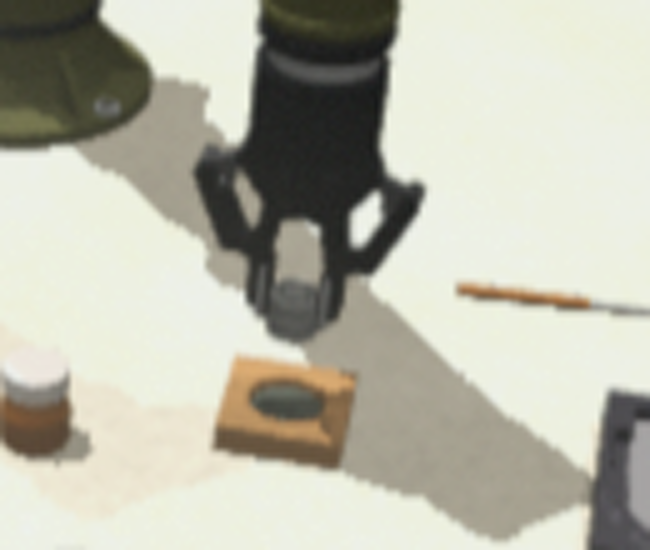

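Request:
apply_moves(
  motion=[
    [20,2.5,1,-20,0,0,0],
    [20,0,0,-20,0,0,0],
    [20,0,0,-10,0,0,0],
    [20,0,0,-3,0,0,0],
    [20,0,0,0,0,0,0],
  ],
)

```text
t: 6.02
position: [0.4668, 0.1578, 0.1001]
orientation: [3.142, -0.0, 1.22]
force: [0.2, -0.4, -1.6]
gripper_width: 0.0301
```

```bash
python3 st.py; python3 pic.py 4
python3 - <<'E'
from h import *
crop(load("scene",4),270,150,130,90,6,"pics/d4.png")
E
```

```text
6.03 [466.8 157.8 100.1] [ 1.800e+02 -2.000e-02  6.989e+01] [ 0.36  0.3  -0.82  2.02  0.27  0.93  0.62] [ 0.2 -0.4 -1.6] 30.1
```

View pics/d4.png

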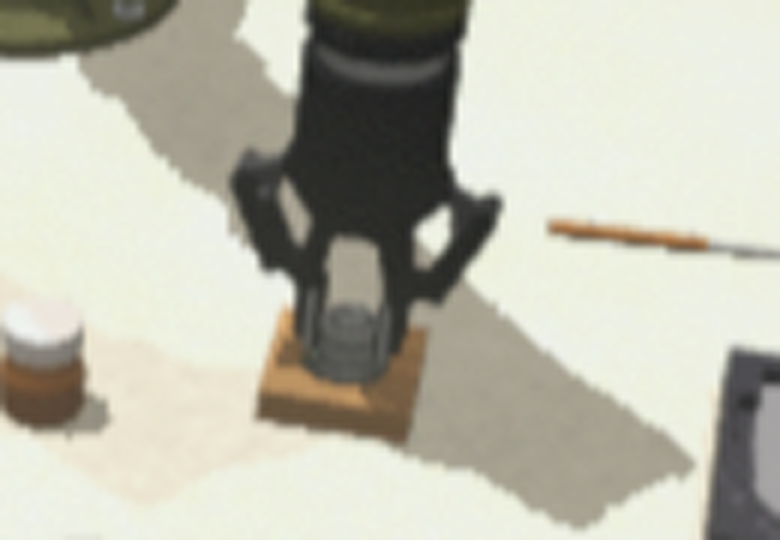

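Request:
apply_moves(
  motion=[
    [20,0,0,-3,0,0,0],
    [20,0,0,0,0,0,0],
  ],
)

```text
t: 6.38
position: [0.4666, 0.1576, 0.0969]
orientation: [3.141, 0.0, 1.22]
force: [-0.7, -0.2, -1.2]
gripper_width: 0.0298
```

Request:
apply_moves(
  motion=[
    [20,0,0,-1.5,0,0,0],
    [20,0,0,0,0,0,0],
  ],
)

```text
t: 6.62
position: [0.4666, 0.1577, 0.0954]
orientation: [-3.141, 0.0, 1.22]
force: [-0.2, 0.4, -1.1]
gripper_width: 0.03
```

Request:
apply_moves(
  motion=[
    [20,0,0,-1,0,0,0],
    [20,0,0,0,0,0,0],
  ],
)

```text
t: 6.88
position: [0.4666, 0.1577, 0.0944]
orientation: [-3.141, -0.0, 1.22]
force: [-0.4, -1.0, -2.0]
gripper_width: 0.0299
```

Request:
apply_moves(
  motion=[
    [20,0,0,-1,0,0,0],
    [20,0,0,0,0,0,0],
  ],
)

```text
t: 7.12
position: [0.4667, 0.1578, 0.0943]
orientation: [3.141, 0.001, 1.22]
force: [-3.2, -0.6, 6.1]
gripper_width: 0.0298
```

Request:
apply_moves(
  motion=[
    [36,0,0,0.5,0,0,0],
    [45,0,0,0,0,0,0],
    [52,0,0,0,0,0,0],
    [52,0,0,0,0,0,0],
    [52,0,0,15,0,0,0],
    [60,0,0,40,0,0,0],
    [85,0,0,60,0,0,0],
    [85,0,0,20,0,0,0],
  ],
)

```text
t: 8.12
position: [0.4682, 0.1589, 0.2336]
orientation: [3.135, -0.003, 1.22]
force: [0.2, -0.6, -1.1]
gripper_width: 0.0853
```

```bash
python3 st.py; python3 pic.py 5
python3 - <<'E'
from h import *
crop(load("scene",5),240,150,160,140,4,"pics/d5.png")
t=load("top",5);C=cloud(t)
crop(t,200,100,120,150,4,"pics/d5t.png")
for n in("top","scene"):
    C=cloud(load(n,5))
    near=(abs(C[...,0]-.7)<.08)&(abs(C[...,1]-.015)<.08)&(C[...,2]>.066)&(C[...,2]<.1)
    P=C[near];print(n,len(P),P.mean(0).round(4),((P.min(0)+P.max(0))/2).round(4))
    near=(abs(C[...,0]-.465)<.03)&(abs(C[...,1]-.157)<.03)&(C[...,2]>.032)&(C[...,2]<.1)
    P=C[near];print(n,len(P),P.mean(0).round(4))
E
```

```text
8.12 [468.2 158.9 233.6] [ 1.7965e+02 -1.7000e-01  6.9920e+01] [ 0.47  0.09 -0.88  1.9   0.08  1.18  0.78] [ 0.2 -0.6 -1.1] 85.3
top 316 [0.6997 0.0104 0.0784] [0.7002 0.0109 0.0768]
top 4 [0.477  0.1482 0.0403]
scene 287 [0.7051 0.0119 0.0773] [0.7011 0.0131 0.0743]
scene 68 [0.4702 0.1577 0.0398]
```

View pics/d5.png

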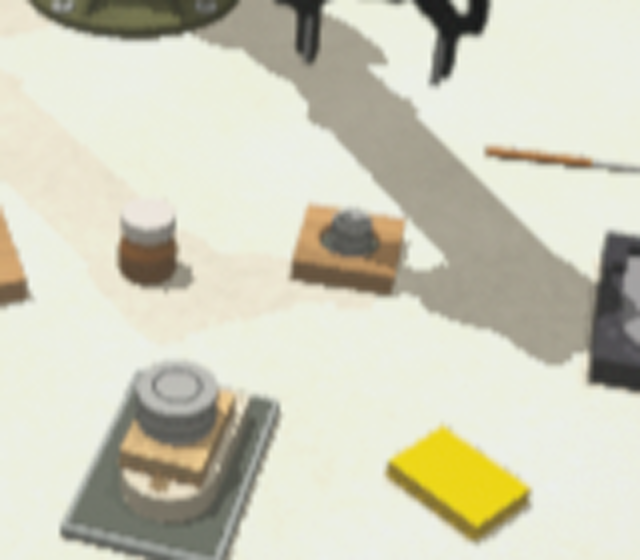

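View pics/d5t.png

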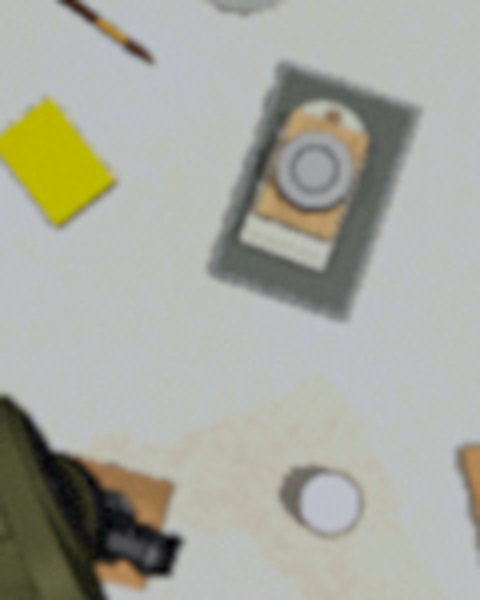

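The small weight is seated (scene crop around (350,235)). Next is the large weight.

Request:
apply_moves(
  motion=[
    [85,20,-12,0,0,0,0],
    [85,43,-27,0,0,0,0],
    [85,45,-29,0,0,0,0],
    [85,45,-28,0,0,0,0],
    [85,45,-28,0,0,0,0],
    [85,35,-22,0,0,0,0],
    [85,0,0,-30,0,0,0],
    [85,0,0,0,0,0,0],
  ],
)

```text
t: 9.22
position: [0.6978, 0.0114, 0.1948]
orientation: [-3.134, 0.002, 1.22]
force: [-0.5, 0.3, -0.6]
gripper_width: 0.0847
```

```bash
python3 st.py
```

```text
9.22 [697.8  11.4 194.8] [-1.7959e+02  1.1000e-01  6.9900e+01] [ 0.43  0.59 -0.7   1.42  0.38  1.28  0.92] [-0.5  0.3 -0.6] 84.7
```

Request:
apply_moves(
  motion=[
    [85,1,0,-30,0,0,0],
    [85,0,0,-25,0,0,0],
    [75,0,0,-9,0,0,0],
    [65,0,0,0,0,0,0],
    [62,0,0,0,0,0,0],
  ],
)

```text
t: 9.85
position: [0.7013, 0.012, 0.1366]
orientation: [3.14, -0.001, 1.22]
force: [-0.3, -0.0, 0.6]
gripper_width: 0.0622
```

```bash
python3 st.py; python3 pic.py 6
python3 - <<'E'
from h import *
crop(load("scene",6),240,190,110,100,6,"pics/d6.png")
E
```

```text
9.85 [701.3  12.  136.6] [ 1.7988e+02 -5.0000e-02  6.9900e+01] [ 0.42  0.64 -0.68  1.47  0.42  1.18  0.9 ] [-0.3 -0.   0.6] 62.2
```

View pics/d6.png

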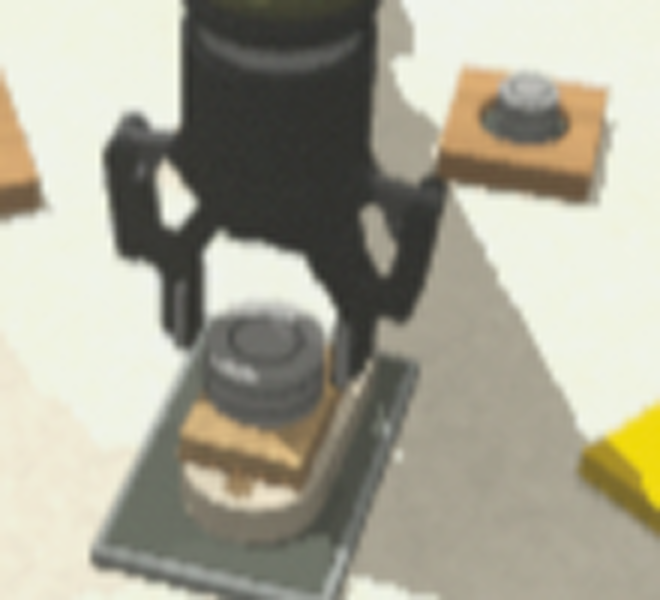

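Request:
apply_moves(
  motion=[
    [62,0,0,-5,0,0,0],
    [62,0,0,0,0,0,0],
    [55,0,0,0,0,0,0],
    [40,0,0,0,0,0,0],
    [40,0,0,0,0,0,0],
    [40,0,0,0,0,0,0],
    [40,0,0,0,0,0,0],
  ],
)

```text
t: 10.82
position: [0.7007, 0.0114, 0.1304]
orientation: [3.141, 0.0, 1.22]
force: [-3.7, -2.2, 5.1]
gripper_width: 0.0498
```

```bash
python3 st.py; python3 pic.py 7
python3 - <<'E'
from h import *
crop(load("scene",7),240,190,110,100,6,"pics/d7.png")
E
```

```text
10.82 [700.7  11.4 130.4] [1.7998e+02 2.0000e-02 6.9870e+01] [ 0.42  0.65 -0.68  1.47  0.42  1.17  0.89] [-3.7 -2.2  5.1] 49.8
```

View pics/d7.png

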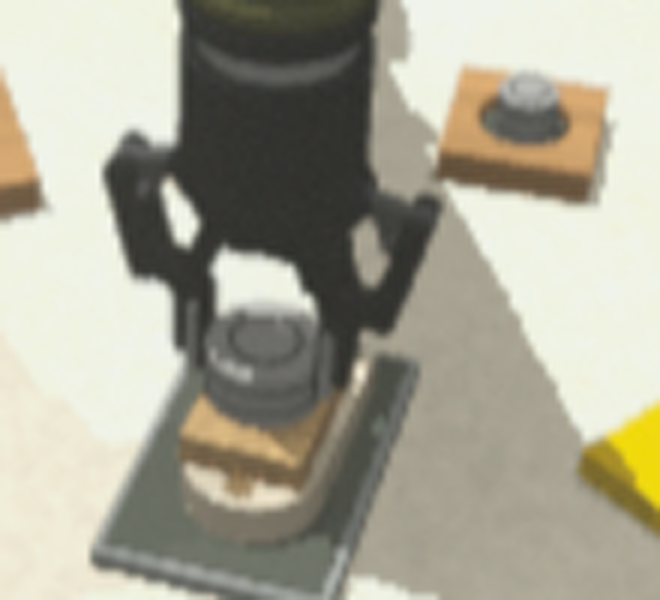

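Request:
apply_moves(
  motion=[
    [40,0,0,3,0,0,0],
    [40,0,0,12,0,0,0],
    [40,0,0,25,0,0,0],
    [40,0,0,10,0,0,0],
    [40,0,0,0,0,0,0],
  ],
)

```text
t: 11.55
position: [0.701, 0.012, 0.1807]
orientation: [3.14, -0.001, 1.22]
force: [-0.1, 1.2, -5.4]
gripper_width: 0.05
```

```bash
python3 st.py; python3 pic.py 8
python3 - <<'E'
from h import *
crop(load("scene",8),240,170,110,120,5,"pics/d8.png")
E
```

```text
11.55 [701.   12.  180.7] [ 1.7992e+02 -4.0000e-02  6.9890e+01] [ 0.43  0.6  -0.7   1.43  0.39  1.25  0.91] [-0.1  1.2 -5.4] 50.0
```

View pics/d8.png

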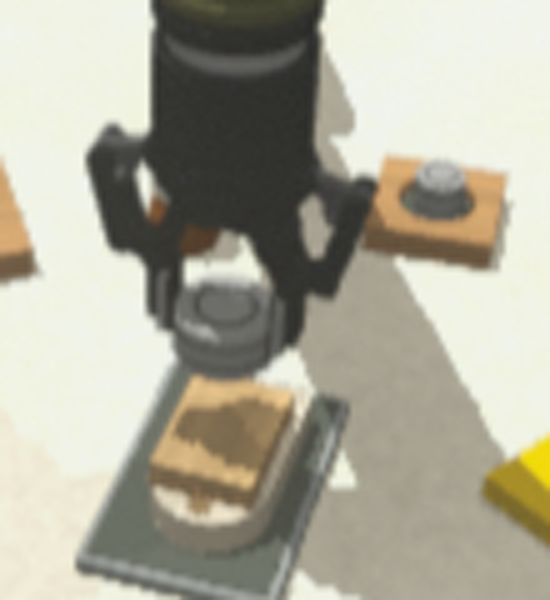

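Request:
apply_moves(
  motion=[
    [40,-22,-16,0,0,0,0],
    [40,-42,-31,0,0,0,0],
    [40,-43,-32,0,0,0,0],
    [40,-43,-32,0,0,0,0],
    [40,-42,-31,0,0,0,0],
    [40,-32,-23,0,0,0,0],
    [40,0,0,-40,0,0,0],
    [40,0,0,-20,0,0,0],
  ],
)

```text
t: 12.65
position: [0.4746, -0.1536, 0.1179]
orientation: [-3.139, 0.0, 1.218]
force: [-0.8, 0.6, -5.0]
gripper_width: 0.0496
```

Request:
apply_moves(
  motion=[
    [40,0,0,0,0,0,0],
    [40,0,0,0,0,0,0],
  ],
)

```text
t: 12.9
position: [0.4772, -0.1531, 0.1205]
orientation: [3.141, -0.0, 1.22]
force: [-0.4, -0.0, -4.9]
gripper_width: 0.0501
```

```bash
python3 st.py; python3 pic.py 9
python3 - <<'E'
from h import *
crop(load("scene",9),170,140,130,110,5,"pics/d9.png")
E
```

```text
12.9 [ 477.2 -153.1  120.5] [ 1.7995e+02 -2.0000e-02  6.9920e+01] [ 0.92  0.26 -0.73  1.99  0.21  0.96  1.31] [-0.4 -0.  -4.9] 50.1
```

View pics/d9.png

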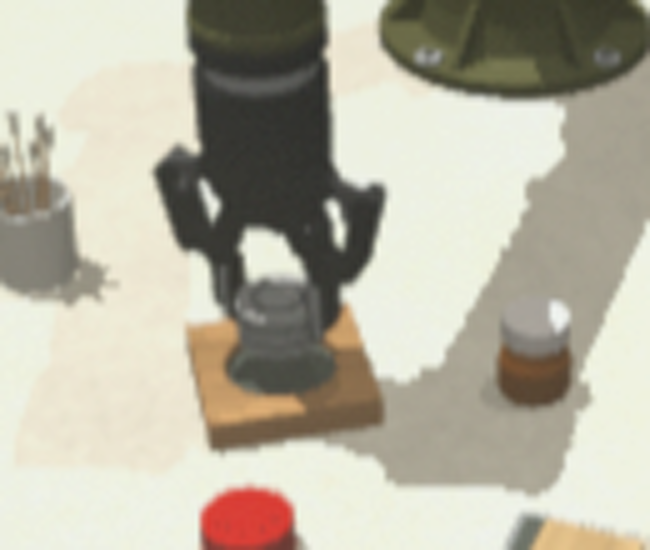

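Request:
apply_moves(
  motion=[
    [40,0,0,-15,0,0,0],
    [40,0,0,-9,0,0,0],
    [40,0,0,-2,0,0,0],
    [40,0,0,0,0,0,0],
    [40,0,0,-1,0,0,0],
    [40,0,0,0,0,0,0],
  ],
)

```text
t: 13.75
position: [0.4768, -0.1534, 0.0931]
orientation: [3.141, 0.0, 1.22]
force: [0.3, 0.6, -4.6]
gripper_width: 0.0499
```

Request:
apply_moves(
  motion=[
    [40,0,0,-1,0,0,0],
    [40,0,0,0,0,0,0],
  ],
)

```text
t: 14.0
position: [0.4769, -0.1534, 0.0924]
orientation: [3.141, 0.0, 1.22]
force: [-0.5, -0.0, -1.3]
gripper_width: 0.0501
```

Contact beginning, so I'm releasing.

Request:
apply_moves(
  motion=[
    [40,0,0,-0.5,0,0,0],
    [55,0,0,0,0,0,0],
    [65,0,0,0,0,0,0],
    [72,0,0,0,0,0,0],
    [72,0,0,10,0,0,0],
    [80,0,0,40,0,0,0],
    [85,0,0,50,0,0,0],
    [85,30,25,40,0,0,0],
  ],
)

```text
t: 15.0
position: [0.5059, -0.1306, 0.2339]
orientation: [3.14, 0.003, 1.214]
force: [0.5, 0.1, -0.8]
gripper_width: 0.0853
```

Request:
apply_moves(
  motion=[
    [85,20,55,0,0,0,0],
    [85,20,55,0,0,0,0],
    [85,0,50,0,0,0,0],
    [85,0,50,0,0,0,0],
  ],
)

```text
t: 15.5
position: [0.5468, 0.0835, 0.2322]
orientation: [3.141, -0.001, 1.22]
force: [0.6, 0.2, 0.1]
gripper_width: 0.085
```

```bash
python3 st.py; python3 pic.py 10
python3 - <<'E'
from h import *
crop(load("scene",10),130,170,220,140,3.6,"pics/d10.png")
t=load("top",10)
crop(t,230,100,215,150,3.6,"pics/d10t.png")
H=cv2.cvtColor(cv2.GaussianBlur(t["img"],(3,3),0),cv2.COLOR_RGB2HSV).astype(int)
bl=biggest((H[...,1]>65)&(H[...,0]<25),(276,145)); print("block",rect(plane(t,bl[:,0],.05)))
s=load("scene",10)
for n in("top","scene"):
    C=cloud(load(n,10)); P=C[(abs(C[...,0]-.477)<.035)&(abs(C[...,1]+.153)<.035)&(C[...,2]>.032)&(C[...,2]<.06)];print(len(P),P.mean(0).round(4))
E
```

```text
15.5 [546.8  83.5 232.2] [ 1.7995e+02 -3.0000e-02  6.9890e+01] [ 0.58  0.27 -0.9   1.76  0.22  1.21  0.85] [0.6 0.2 0.1] 85.0
block (array([704.2,  12.2]), array([57.2, 82.1]), 69.3)
280 [ 0.4759 -0.1532  0.0401]
170 [ 0.481  -0.1511  0.0398]
```

View pics/d10.png

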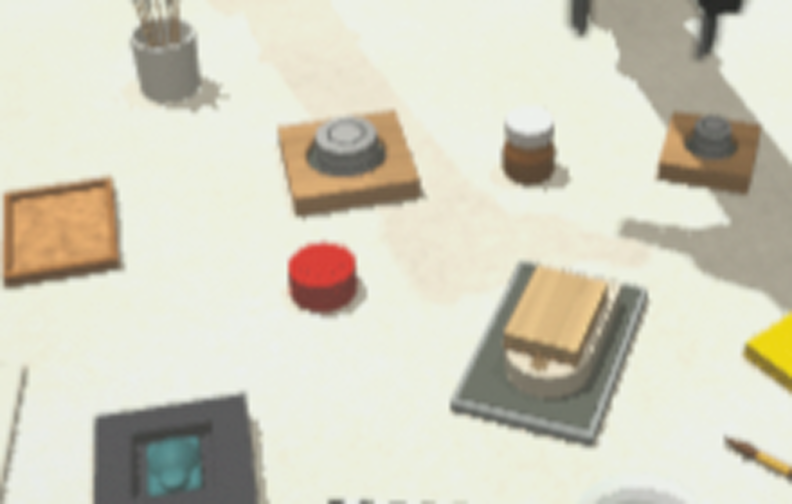

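View pics/d10t.png

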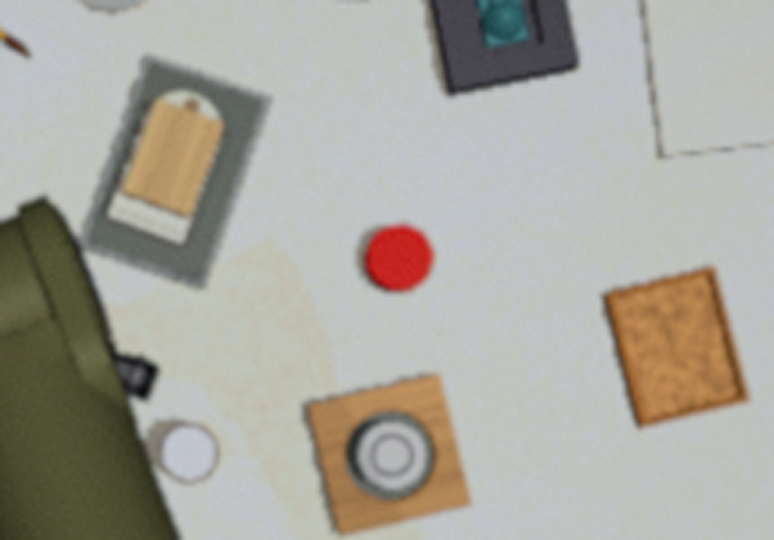

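Run:
```python
from h import *
d=load("scene",7)
for z in(.055,.06,.065,.07): print(z,[proj(d,[.7007+k*.342,.0114+k*.94,z])[0].round(1) for k in(.026,.036)])
crop(d,275,225,40,40,15,"pics/tip.png")
```

```text
0.055 [array([292.9, 255.4]), array([296.7, 256.3])]
0.06 [array([293. , 253.9]), array([296.8, 254.9])]
0.065 [array([293.1, 252.5]), array([296.9, 253.4])]
0.07 [array([293.2, 251. ]), array([297. , 251.9])]
```

View pics/tip.png

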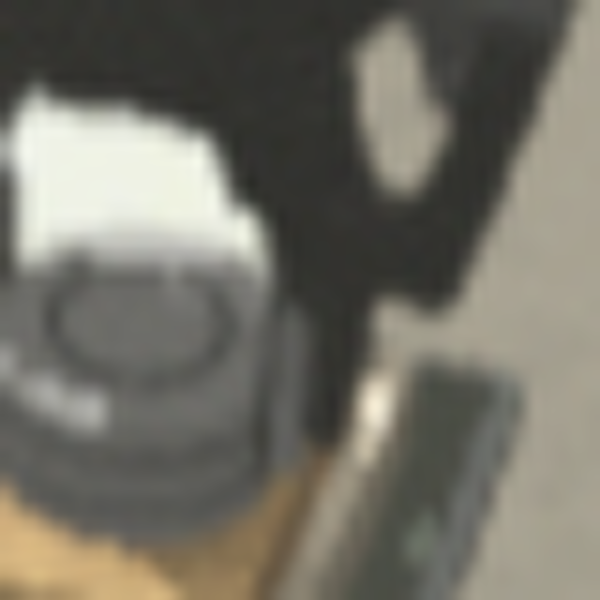

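Request:
apply_moves(
  motion=[
    [85,35,-16,0,0,0,0],
    [85,45,-20,0,0,0,0],
    [85,45,-20,-20,0,0,0],
    [85,30,-14,-30,0,0,0],
    [85,0,0,-30,0,0,0],
    [85,0,0,0,0,0,0],
    [85,0,0,0,0,0,0],
  ],
)

```text
t: 16.48
position: [0.702, 0.012, 0.1531]
orientation: [3.14, -0.001, 1.22]
force: [0.8, 0.0, 0.7]
gripper_width: 0.0848
```

```bash
python3 st.py
```

```text
16.48 [702.   12.  153.1] [ 1.7991e+02 -5.0000e-02  6.9910e+01] [ 0.46  0.65 -0.75  1.45  0.46  1.22  0.88] [0.8 0.  0.7] 84.8
```

Request:
apply_moves(
  motion=[
    [85,0,1,-20,0,0,0],
    [80,0,0,-15,0,0,0],
    [66,0,0,-5,0,0,0],
    [63,0,0,0,0,0,0],
    [63,0,0,0,0,0,0],
  ],
)

```text
t: 17.1
position: [0.702, 0.0128, 0.1119]
orientation: [3.141, -0.0, 1.22]
force: [1.0, 1.4, -0.3]
gripper_width: 0.0631
```

```bash
python3 st.py; python3 pic.py 11
python3 - <<'E'
from h import *
crop(load("scene",11),240,200,110,90,6,"pics/d11.png")
E
```

```text
17.1 [702.   12.8 111.9] [ 1.7996e+02 -3.0000e-02  6.9890e+01] [ 0.45  0.69 -0.73  1.48  0.48  1.16  0.86] [ 1.   1.4 -0.3] 63.1
```

View pics/d11.png

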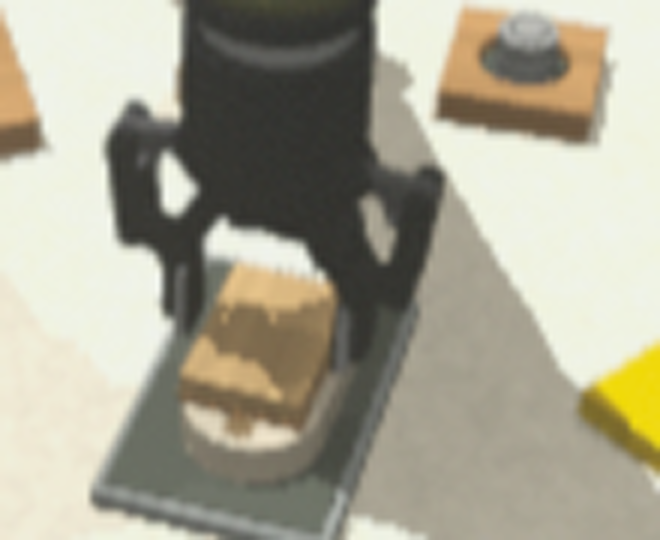

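Request:
apply_moves(
  motion=[
    [57,0,0,0,0,0,0],
    [53,0,0,0,0,0,0],
    [45,0,0,0,0,0,0],
    [45,0,0,0,0,0,0],
    [45,0,0,0,0,0,0],
    [45,0,0,3,0,0,0],
    [45,0,0,10,0,0,0],
    [45,0,0,20,0,0,0],
  ],
)

```text
t: 18.2
position: [0.701, 0.0126, 0.1443]
orientation: [-3.14, 0.001, 1.22]
force: [-0.6, 0.9, 0.1]
gripper_width: 0.0519
```

```bash
python3 st.py; python3 pic.py 12
python3 - <<'E'
from h import *
crop(load("scene",12),240,180,110,110,5,"pics/d12.png")
E
```

```text
18.2 [701.   12.6 144.3] [-1.7989e+02  3.0000e-02  6.9890e+01] [ 0.46  0.66 -0.75  1.46  0.46  1.21  0.87] [-0.6  0.9  0.1] 51.9
```

View pics/d12.png

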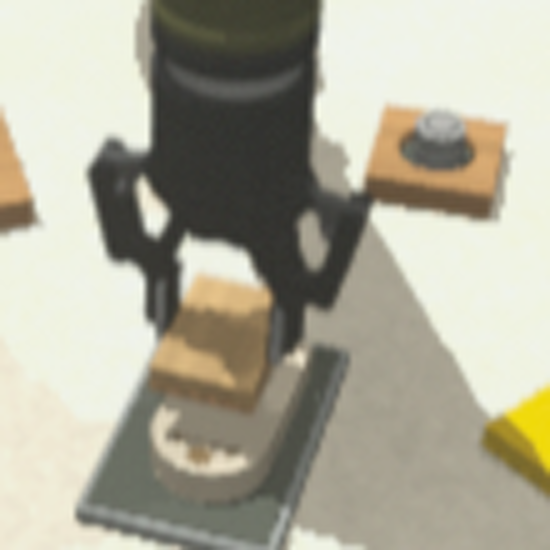

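Request:
apply_moves(
  motion=[
    [45,0,0,30,0,0,0],
    [45,-10,-25,20,0,0,3],
    [45,-15,-43,0,0,0,4],
    [45,-16,-45,0,0,0,4],
    [45,-16,-45,0,0,0,4],
    [45,-16,-45,0,0,0,4],
    [45,-16,-45,0,0,0,4],
    [45,-16,-45,0,0,0,4],
  ],
)

```text
t: 19.3
position: [0.5961, -0.2818, 0.1949]
orientation: [3.141, 0.001, 1.693]
force: [0.5, -0.5, -0.2]
gripper_width: 0.0521
```

Request:
apply_moves(
  motion=[
    [45,-16,-45,0,0,0,4],
    [45,-13,-35,0,0,0,3.4],
    [45,-5,-14,-20,0,0,0],
    [45,0,0,-35,0,0,0],
    [45,0,0,-20,0,0,0],
    [45,0,0,0,0,0,0],
    [45,0,0,0,0,0,0],
  ],
)

```text
t: 20.18
position: [0.5638, -0.3735, 0.1205]
orientation: [3.14, 0.001, 1.821]
force: [1.1, 0.7, -0.0]
gripper_width: 0.0519
```

```bash
python3 st.py; python3 pic.py 13
python3 - <<'E'
from h import *
crop(load("scene",13),90,150,130,110,5,"pics/d13.png")
crop(load("top",13),380,150,100,100,5,"pics/d13t.png")
E
```

```text
20.18 [ 563.8 -373.5  120.5] [1.7992e+02 4.0000e-02 1.0435e+02] [ 1.12  0.65 -0.8   1.55  0.5   1.15  2.04] [ 1.1  0.7 -0. ] 51.9
```

View pics/d13.png

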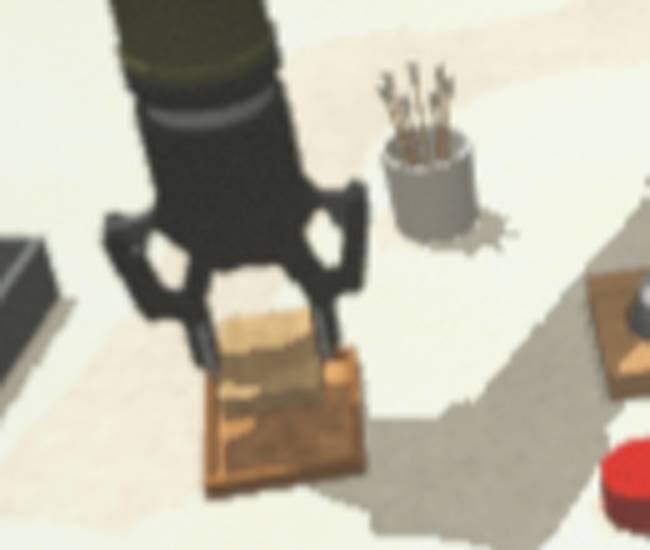

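View pics/d13t.png

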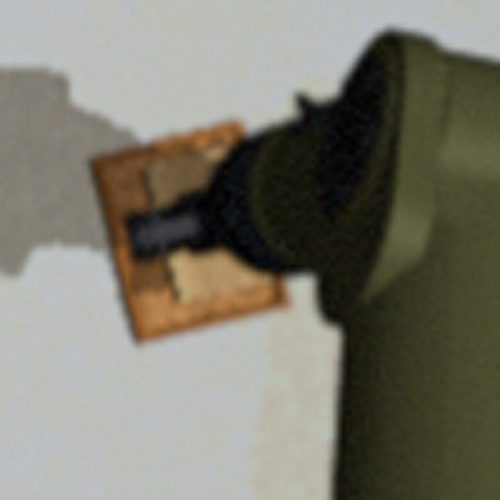

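Request:
apply_moves(
  motion=[
    [45,-2,-0.5,-18,0,0,0],
    [45,0,0,-12,0,0,0],
    [45,0,0,-5,0,0,0],
    [45,0,0,0,0,0,0],
    [45,0,0,0,0,0,0],
  ],
)

```text
t: 20.9
position: [0.5608, -0.3747, 0.0843]
orientation: [3.141, -0.0, 1.82]
force: [-0.2, 0.1, -0.4]
gripper_width: 0.0521
```

```bash
python3 st.py; python3 pic.py 14
python3 - <<'E'
from h import *
crop(load("scene",14),90,170,130,90,6,"pics/d14.png")
E
```

```text
20.9 [ 560.8 -374.7   84.3] [ 1.7998e+02 -1.0000e-02  1.0429e+02] [ 1.11  0.69 -0.78  1.57  0.53  1.1   2.02] [-0.2  0.1 -0.4] 52.1
```

View pics/d14.png

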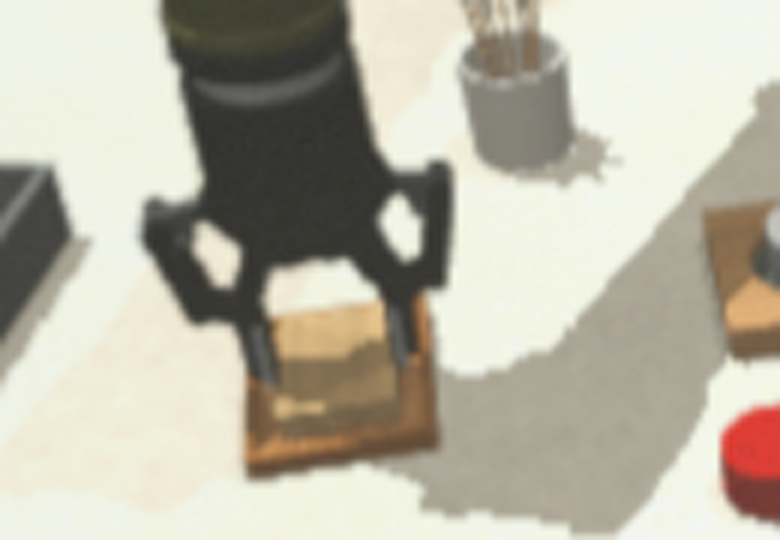

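Request:
apply_moves(
  motion=[
    [45,0,0,-1,0,0,0],
    [45,0,0,0,0,0,0],
    [45,0,0,0,0,0,0],
  ],
)

```text
t: 21.38
position: [0.5607, -0.3748, 0.0834]
orientation: [3.142, -0.0, 1.82]
force: [0.1, -0.2, 0.1]
gripper_width: 0.0519
```

Request:
apply_moves(
  motion=[
    [45,0,0,-0.5,0,0,0],
    [45,0,0,0,0,0,0],
  ],
)

```text
t: 21.62
position: [0.5607, -0.3748, 0.0834]
orientation: [-3.142, 0.0, 1.82]
force: [-1.4, -0.0, 4.1]
gripper_width: 0.0522
```

Request:
apply_moves(
  motion=[
    [55,0,0,0,0,0,0],
    [60,0,0,0,0,0,0],
    [66,0,0,0,0,0,0],
    [66,0,0,0,0,0,0],
    [66,0,0,15,0,0,0],
    [80,0,0,40,0,0,0],
    [85,0,0,50,0,0,0],
    [85,10,35,0,0,0,-4],
  ],
)

```text
t: 22.62
position: [0.572, -0.3441, 0.1939]
orientation: [3.135, 0.008, 1.742]
force: [0.5, 0.2, -0.6]
gripper_width: 0.085
```

Request:
apply_moves(
  motion=[
    [85,16,45,0,0,0,-4],
    [85,16,45,0,0,0,-4],
    [85,16,45,0,0,0,-4],
    [85,16,45,0,0,0,-4],
    [85,16,45,0,0,0,-4],
    [85,16,45,0,0,0,-4],
    [85,0,0,0,0,0,0],
  ],
)

```text
t: 23.5
position: [0.6676, -0.0625, 0.1898]
orientation: [3.14, -0.004, 1.34]
force: [-0.6, -0.2, -0.9]
gripper_width: 0.085
```

```bash
python3 st.py; python3 pic.py 15
python3 - <<'E'
from h import *
crop(load("scene",15),90,170,260,140,3,"pics/d15.png")
t=load("top",15); crop(t,200,100,250,150,3,"pics/d15t.png")
hsv=cv2.cvtColor(t["img"],cv2.COLOR_RGB2HSV); print(hsv[185:208:4,405:430:3].reshape(-1,3)[::3].tolist())
E
```

```text
23.5 [667.6 -62.5 189.8] [179.9   -0.24  76.79] [ 0.64  0.56 -0.8   1.51  0.41  1.24  1.12] [-0.6 -0.2 -0.9] 85.0
[[16, 138, 89], [18, 108, 134], [18, 108, 135], [15, 153, 70], [18, 110, 132], [18, 107, 136], [15, 155, 99], [18, 105, 133], [18, 104, 140], [16, 146, 138], [17, 106, 139], [18, 108, 142], [15, 160, 126], [18, 107, 138], [17, 105, 139], [15, 175, 111], [18, 106, 140], [18, 106, 135]]
```

View pics/d15.png

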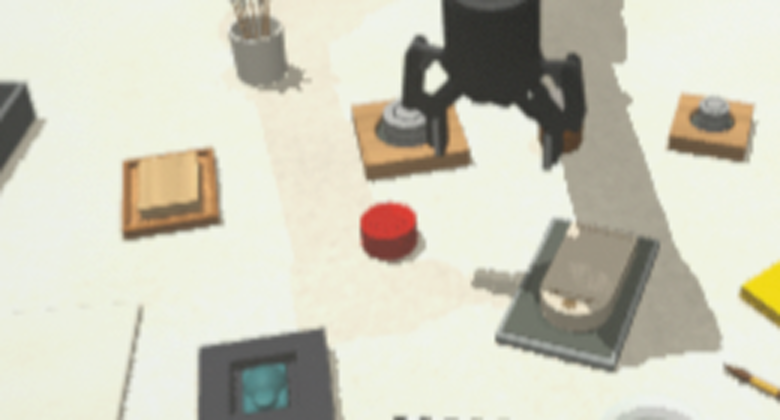

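View pics/d15t.png

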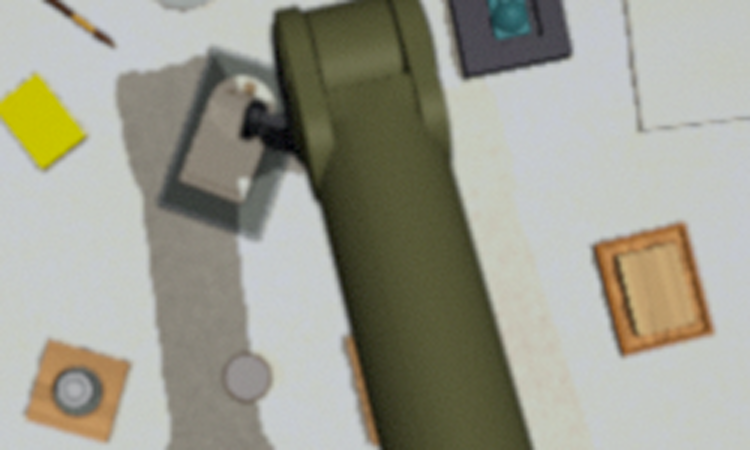

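Block is flat in the tray, aligned with it (top crop around (660,290)). I'm stepping aside to re-measure the tablet unobstructed.

Request:
apply_moves(
  motion=[
    [85,-35,35,15,0,0,-3.5],
    [85,-40,45,15,0,0,-3.4],
    [85,-40,50,10,0,0,0],
    [85,0,40,0,0,0,0],
    [85,0,0,0,0,0,0],
  ],
)

```text
t: 24.22
position: [0.5526, 0.1006, 0.2289]
orientation: [3.14, -0.001, 1.215]
force: [0.7, -1.0, -0.0]
gripper_width: 0.0848
```

```bash
python3 st.py; python3 pic.py 16
cat > tab.py <<'E'
import sys
from h import *
i=sys.argv[1]
t=load("top",i)
hsv=cv2.cvtColor(cv2.GaussianBlur(t["img"],(3,3),0),cv2.COLOR_RGB2HSV).astype(int);V=hsv[...,2]
crop(t,250,100,70,90,6,"pics/d16t.png"); crop(load("scene",i),240,215,110,90,6,"pics/d16.png")
bd=biggest((V<95),(279,147)); print("board",rect(plane(t,cv2.convexHull(bd)[:,0],.012)))
mm=np.zeros(V.shape,np.uint8);cv2.drawContours(mm,[cv2.convexHull(bd)],-1,1,-1);mm=cv2.erode(mm,np.ones((5,5)))
tm=mm.astype(bool)&(V>95)
cs=[c for c in cv2.findContours(tm.astype(np.uint8),cv2.RETR_EXTERNAL,cv2.CHAIN_APPROX_NONE)[0] if cv2.contourArea(c)>20]
h=cv2.convexHull(np.vstack(cs)); print("tab",rect(plane(t,h[:,0],.034)))
E
python3 tab.py 16
```

```text
24.23 [552.6 100.6 228.9] [ 1.7989e+02 -5.0000e-02  6.9610e+01] [ 0.57  0.3  -0.92  1.75  0.26  1.22  0.79] [ 0.7 -1.  -0. ] 84.8
board (array([696.2,  13.4]), array([ 99.3, 154.9]), 70.9)
tab (array([700.6,  15.5]), array([ 63. , 112.8]), 69.6)
```

View pics/d16t.png

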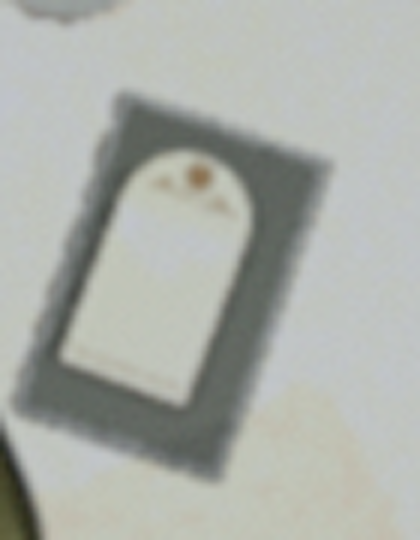

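View pics/d16.png

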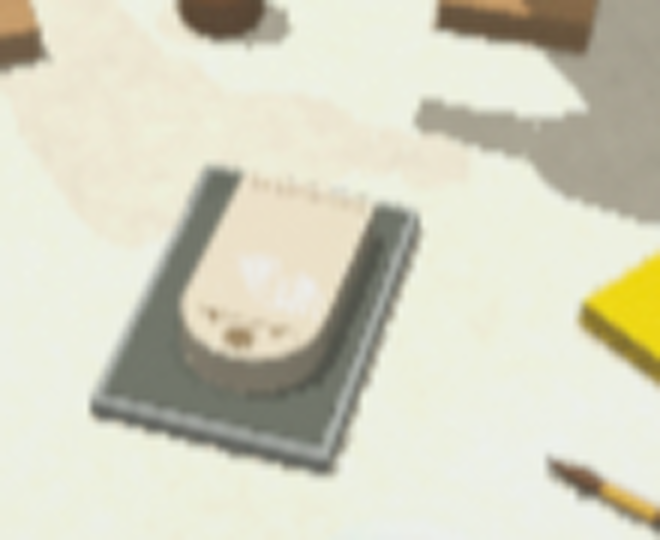

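Request:
apply_moves(
  motion=[
    [85,30,-17,0,0,0,0],
    [85,42,-25,0,0,0,0],
    [85,42,-25,-20,0,0,0],
    [85,31,-17,-35,0,0,0],
    [85,0,0,-35,0,0,0],
    [85,0,0,-20,0,0,0],
    [85,0,0,0,0,0,0],
    [85,0,0,0,0,0,0],
  ],
)

```text
t: 25.32
position: [0.6987, 0.0144, 0.1193]
orientation: [3.139, -0.001, 1.211]
force: [-0.7, 0.5, 0.3]
gripper_width: 0.0848
```

```bash
python3 st.py
```

```text
25.32 [698.7  14.4 119.3] [ 1.7987e+02 -5.0000e-02  6.9380e+01] [ 0.47  0.68 -0.76  1.49  0.49  1.17  0.84] [-0.7  0.5  0.3] 84.8
```

Request:
apply_moves(
  motion=[
    [85,-1,2,-15,0,0,0.2],
    [82,0,0,-9,0,0,0],
    [75,0,0,-3,0,0,0],
    [70,0,0,0,0,0,0],
    [70,0,0,0,0,0,0],
  ],
)

```text
t: 25.95
position: [0.6973, 0.0165, 0.0909]
orientation: [3.141, -0.0, 1.215]
force: [-0.8, -0.1, -0.3]
gripper_width: 0.0701
```

```bash
python3 st.py; python3 pic.py 17
python3 - <<'E'
from h import *
crop(load("scene",17),240,200,110,90,6,"pics/d17.png")
E
```

```text
25.95 [697.3  16.5  90.9] [ 1.7997e+02 -2.0000e-02  6.9590e+01] [ 0.46  0.71 -0.74  1.51  0.51  1.12  0.83] [-0.8 -0.1 -0.3] 70.1
```

View pics/d17.png

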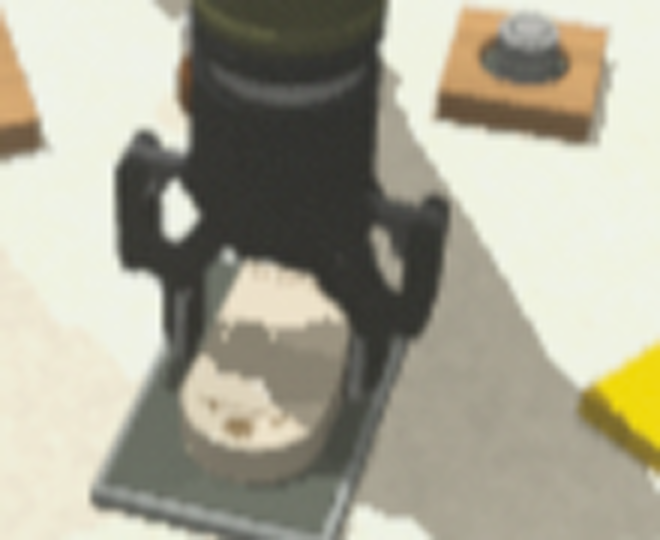

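Request:
apply_moves(
  motion=[
    [68,0,0,1,0,0,0],
    [66,0,0,0,0,0,0],
    [63,0,0,0,0,0,0],
    [50,0,0,0,0,0,0],
    [50,0,0,0,0,0,0],
    [50,0,0,0,0,0,0],
    [50,0,0,0,0,0,0],
  ],
)

```text
t: 26.92
position: [0.6974, 0.0166, 0.0923]
orientation: [3.141, -0.0, 1.214]
force: [-1.7, -0.0, 5.4]
gripper_width: 0.06
```

Request:
apply_moves(
  motion=[
    [50,0,0,2,0,0,0],
    [50,0,0,5,0,0,0],
    [50,0,0,10,0,0,0],
    [50,0,0,10,0,0,0],
    [50,0,0,0,0,0,0],
  ],
)

```text
t: 27.55
position: [0.6979, 0.0166, 0.1202]
orientation: [3.139, -0.001, 1.214]
force: [-0.1, -0.4, -2.9]
gripper_width: 0.0596
```

```bash
python3 st.py; python3 pic.py 18
python3 - <<'E'
from h import *
crop(load("scene",18),240,190,110,100,6,"pics/d18.png")
from rig import env;print(env.sense()["ft_torque"])
E
```

```text
27.55 [697.9  16.6 120.2] [ 1.7986e+02 -6.0000e-02  6.9580e+01] [ 0.47  0.68 -0.76  1.49  0.49  1.17  0.84] [-0.1 -0.4 -2.9] 59.6
[-0.00582625  0.02067611 -0.0528331 ]
```

View pics/d18.png

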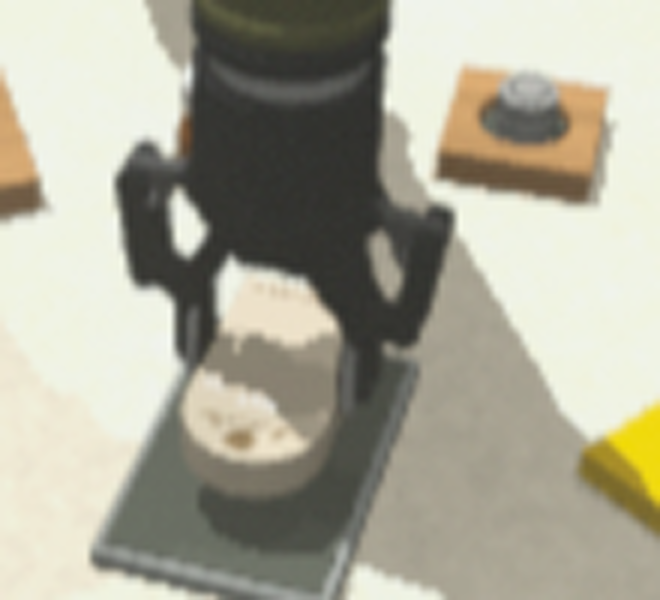

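Request:
apply_moves(
  motion=[
    [50,0,0,20,0,0,0],
    [50,0,0,25,0,0,0],
    [50,-4,10,15,0,0,0],
    [50,-10,25,0,0,0,0.4],
    [50,-14,35,0,0,0,0.4],
    [50,-16,40,0,0,0,0.4],
    [50,-16,40,0,0,0,0.4],
    [50,-16,40,0,0,0,0.4],
  ],
)

```text
t: 28.65
position: [0.6182, 0.2099, 0.1777]
orientation: [-3.14, 0.0, 1.253]
force: [0.0, -0.1, -2.9]
gripper_width: 0.0604
```

Request:
apply_moves(
  motion=[
    [50,-16,40,0,0,0,0.2],
    [50,-16,40,0,0,0,0],
    [50,-16,40,0,0,0,0],
    [50,-14,35,0,0,0,0],
    [50,-7,18,0,0,0,0],
    [50,-3,7,-15,0,0,0],
    [50,0,0,-15,0,0,0],
    [50,0,0,0,0,0,0],
  ],
)

```text
t: 29.65
position: [0.5494, 0.3834, 0.1456]
orientation: [-3.14, 0.005, 1.25]
force: [0.2, -1.0, -2.9]
gripper_width: 0.06
```

Request:
apply_moves(
  motion=[
    [50,0,0,0,0,0,0],
  ],
)

```text
t: 29.78
position: [0.5501, 0.385, 0.1482]
orientation: [3.141, 0.001, 1.251]
force: [0.3, -0.0, -3.0]
gripper_width: 0.0597
```

```bash
python3 st.py; python3 pic.py 19
python3 - <<'E'
from h import *
crop(load("scene",19),350,140,130,120,5,"pics/d19.png")
crop(load("top",19),90,140,130,120,5,"pics/d19t.png")
E
```

```text
29.77 [550.1 385.  148.2] [1.7999e+02 3.0000e-02 7.1650e+01] [-0.04  0.63 -0.85  1.54  0.49  1.2   0.27] [ 0.3 -0.  -3. ] 59.7
```

View pics/d19.png

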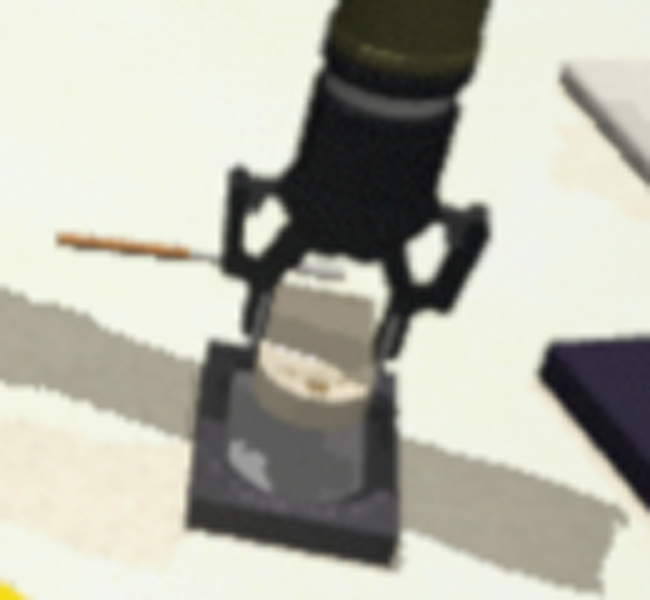

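View pics/d19t.png

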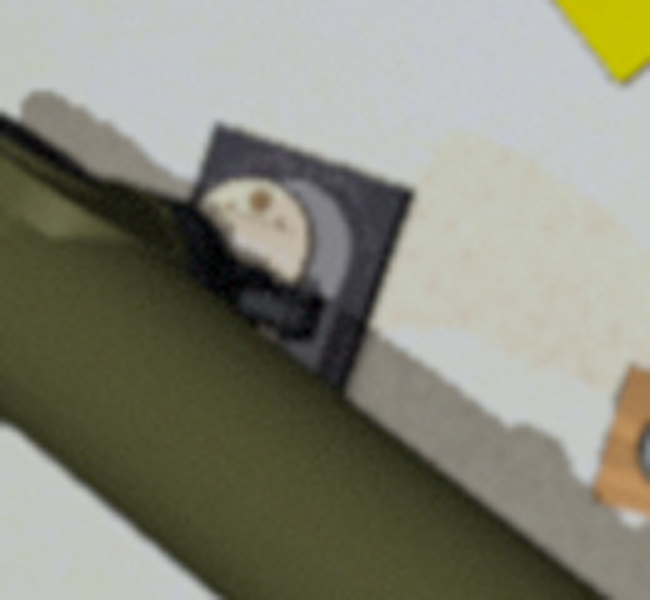

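Request:
apply_moves(
  motion=[
    [50,0.5,2,-15,0,0,0],
    [50,0,0,-15,0,0,0],
    [50,0,0,-8,0,0,0],
    [50,0,0,0,0,0,0],
    [50,0,0,0,0,0,0],
  ],
)

```text
t: 30.5
position: [0.5497, 0.3887, 0.1109]
orientation: [3.141, -0.001, 1.253]
force: [0.2, -0.4, -2.6]
gripper_width: 0.0602
```

```bash
python3 st.py; python3 pic.py 20
python3 - <<'E'
from h import *
crop(load("scene",20),370,170,90,90,6.5,"pics/d20.png")
t=load("top",20);crop(t,90,140,100,90,7,"pics/d20t.png")
E
```

```text
30.5 [549.7 388.7 110.9] [ 1.7999e+02 -4.0000e-02  7.1790e+01] [-0.06  0.67 -0.82  1.56  0.52  1.14  0.25] [ 0.2 -0.4 -2.6] 60.2
```

View pics/d20.png

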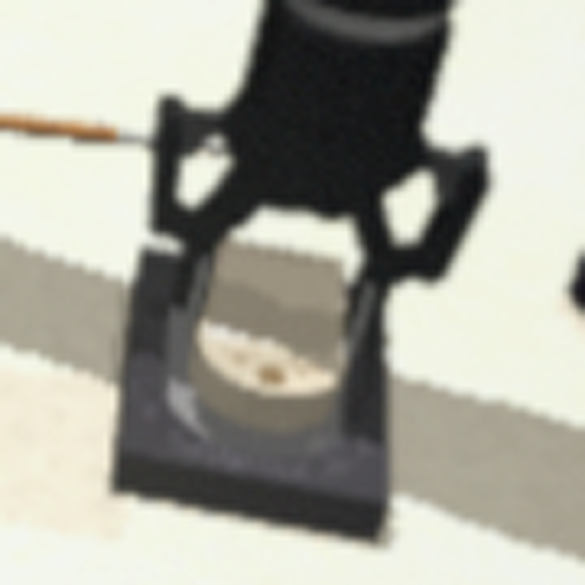

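View pics/d20t.png

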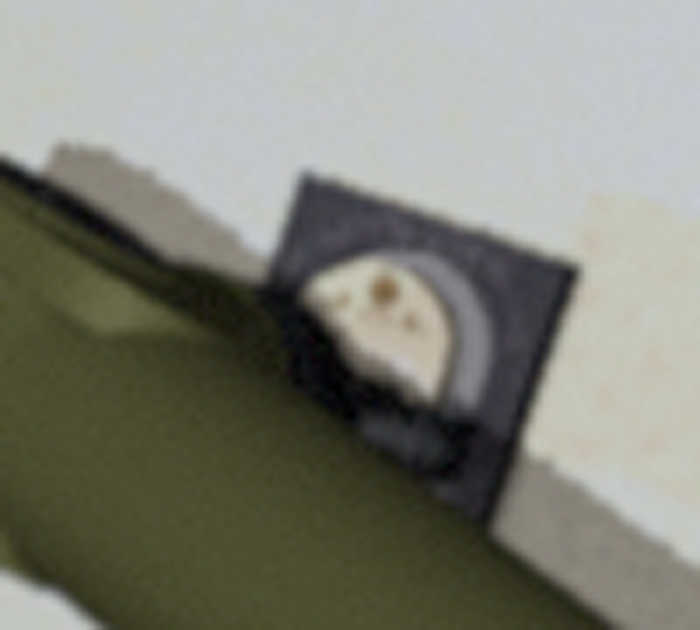

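Run:
```python
from h import *
t=load("top",20);a=np.radians(-18.2);u=np.array([np.cos(a),np.sin(a)]);v=np.array([-u[1],u[0]])
O=np.array([577,378.6])
hsv=cv2.cvtColor(t["img"],cv2.COLOR_RGB2HSV).astype(int)
m=(hsv[...,2]>88)&(hsv[...,1]>18)&(hsv[...,0]<40)
roi=np.zeros_like(m);roi[170:200,128:160]=1
c=biggest(m&roi,(147,186))
P=plane(t,c[:,0],.0525)[:,:2]*1000-O
print("x' max",(P@u).max(),"y' min",(P@v).min())
p=plane(t,[(385/7-.5+90+.07,252/7+140-.4),(452/7+89.5,370/7+139.5)],.0525)[:,:2]*1000-O
print(p@u,p@v)
# outer mount top edges now
for q in [(305,175),(577,268)]:
    p=plane(t,[(q[0]/7+89.6,q[1]/7+139.6)],.024)[0,:2]*1000-O; print(p@u,p@v)
```

```text
x' max 29.188271821805387 y' min -30.192584889423323
[34.12603688 -0.77414389] [  5.8159927  -33.15813248]
53.25699086844429 54.04062321479758
52.350457901462576 -59.280723217706075
```

Cast positions put the tablet within about 2 mm of its home, and the gap is 8 mm. Lowering now.

Request:
apply_moves(
  motion=[
    [50,0,0,-5,0,0,0],
    [50,0,0,-5,0,0,0],
    [50,0,0,-4,0,0,0],
    [50,0,0,0,0,0,0],
    [50,0,0,0,0,0,0],
  ],
)

```text
t: 31.22
position: [0.5496, 0.3886, 0.0967]
orientation: [3.142, -0.0, 1.253]
force: [0.5, 0.4, -2.5]
gripper_width: 0.0601
```

Request:
apply_moves(
  motion=[
    [50,0,0,-1,0,0,0],
    [50,0,0,0,0,0,0],
  ],
)

```text
t: 31.48
position: [0.5496, 0.3885, 0.0956]
orientation: [3.141, -0.0, 1.253]
force: [-0.7, 0.2, -2.8]
gripper_width: 0.0603
```

Request:
apply_moves(
  motion=[
    [50,0,0,-1,0,0,0],
    [50,0,0,0,0,0,0],
  ],
)

```text
t: 31.72
position: [0.5496, 0.3884, 0.0945]
orientation: [-3.142, 0.0, 1.253]
force: [0.0, 0.7, -2.5]
gripper_width: 0.0601
```

Request:
apply_moves(
  motion=[
    [50,0,0,-0.5,0,0,0],
    [50,0,0,0,0,0,0],
  ],
)

```text
t: 31.98
position: [0.5496, 0.3885, 0.0944]
orientation: [3.141, -0.0, 1.253]
force: [-0.5, -0.5, -1.7]
gripper_width: 0.0602
```

Request:
apply_moves(
  motion=[
    [50,0,0,-0.5,0,0,0],
    [50,0,0,0,0,0,0],
  ],
)

```text
t: 32.22
position: [0.5496, 0.3885, 0.0943]
orientation: [3.141, 0.0, 1.253]
force: [-2.3, -2.5, 5.0]
gripper_width: 0.0603
```

```bash
python3 st.py; python3 pic.py 21
python3 - <<'E'
from h import *
crop(load("scene",21),370,170,90,90,6.5,"pics/d21.png")
E
```

```text
32.23 [549.6 388.5  94.3] [1.7998e+02 1.0000e-02 7.1780e+01] [-0.07  0.69 -0.81  1.57  0.54  1.12  0.24] [-2.3 -2.5  5. ] 60.3
```

View pics/d21.png

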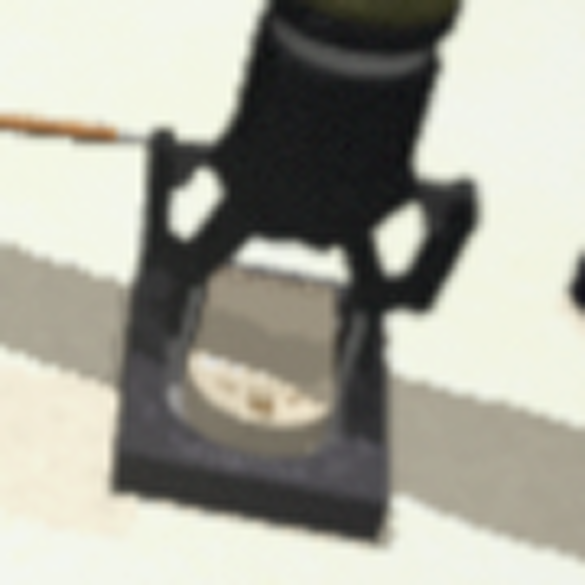

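Floor contact came at the expected height (94.3 mm, 14 mm below the tablet's offset), and the picture shows the stone inside the cavity. Opening and rising.

Request:
apply_moves(
  motion=[
    [62,0,0,0,0,0,0],
    [67,0,0,0,0,0,0],
    [72,0,0,0,0,0,0],
    [75,0,0,0,0,0,0],
    [75,0,0,10,0,0,0],
    [80,0,0,35,0,0,0],
    [85,0,0,50,0,0,0],
    [85,0,0,50,0,0,0],
  ],
)

```text
t: 33.33
position: [0.5495, 0.3885, 0.2408]
orientation: [3.141, -0.001, 1.253]
force: [0.2, 0.3, 0.2]
gripper_width: 0.0848
```

Request:
apply_moves(
  motion=[
    [85,10,-40,0,0,0,0],
    [85,15,-50,0,0,0,0],
    [85,15,-50,0,0,0,0],
    [85,15,-50,0,0,0,0],
    [85,15,-50,0,0,0,0],
    [85,0,-20,0,0,0,0],
    [85,0,0,0,0,0,0],
    [85,0,0,0,0,0,0],
  ],
)

```text
t: 34.33
position: [0.6188, 0.1312, 0.2392]
orientation: [-3.142, -0.002, 1.256]
force: [-0.8, 0.8, 0.2]
gripper_width: 0.0851
```

```bash
python3 st.py; python3 pic.py 22
python3 - <<'E'
from h import *
crop(load("scene",22),100,150,360,160,2.2,"pics/d22.png")
t=load("top",22);crop(t,100,150,110,95,7,"pics/d22t.png")
hsv=cv2.cvtColor(t["img"],cv2.COLOR_RGB2HSV).astype(int)
m=(hsv[...,2]>104);roi=np.zeros_like(m);roi[168:228,118:170]=1
c=biggest(m&roi,(143,198));print(rect(plane(t,c[:,0],.036)))
print("expect",577-25*np.cos(.3176),378.6+25*np.sin(.3176),"71.8")
C=cloud(t); mm=np.zeros(m.shape,np.uint8);cv2.drawContours(mm,[c],-1,1,-1);P=C[cv2.erode(mm,np.ones((3,3)))>0];A=np.c_[P[:,:2],np.ones(len(P))];print(P[:,2].mean(),np.linalg.lstsq(A,P[:,2],rcond=None)[0])
t0=load("top",0)
for n,(u,v) in dict(jar=(282,226),cup=(403,270)).items():
    print(n,np.abs(t["img"][v-12:v+12,u-12:u+12].astype(int)-t0["img"][v-12:v+12,u-12:u+12]).mean())
E
```

```text
34.33 [618.8 131.2 239.2] [-1.800e+02 -9.000e-02  7.197e+01] [ 0.42  0.46 -0.88  1.56  0.36  1.3   0.75] [-0.8  0.8  0.2] 85.1
(array([552.8, 387.6]), array([ 62. , 117.1]), 72.5)
expect 553.2503089173383 386.4071872962125 71.8
0.03820297298091568 [-0.4263664  -1.53493385  0.86804925]
jar 32.873842592592595
cup 21.58564814814815
```

View pics/d22.png

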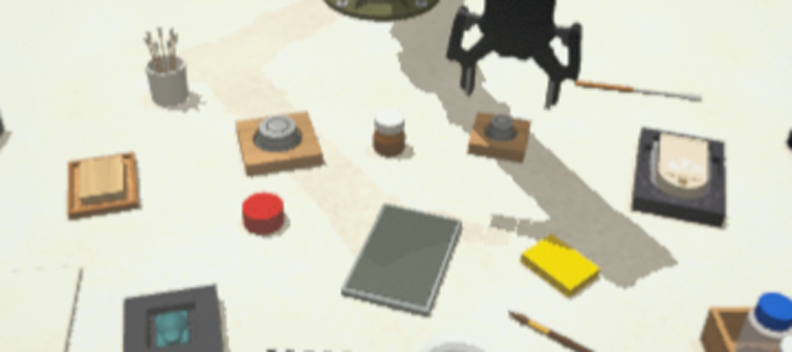

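View pics/d22t.png

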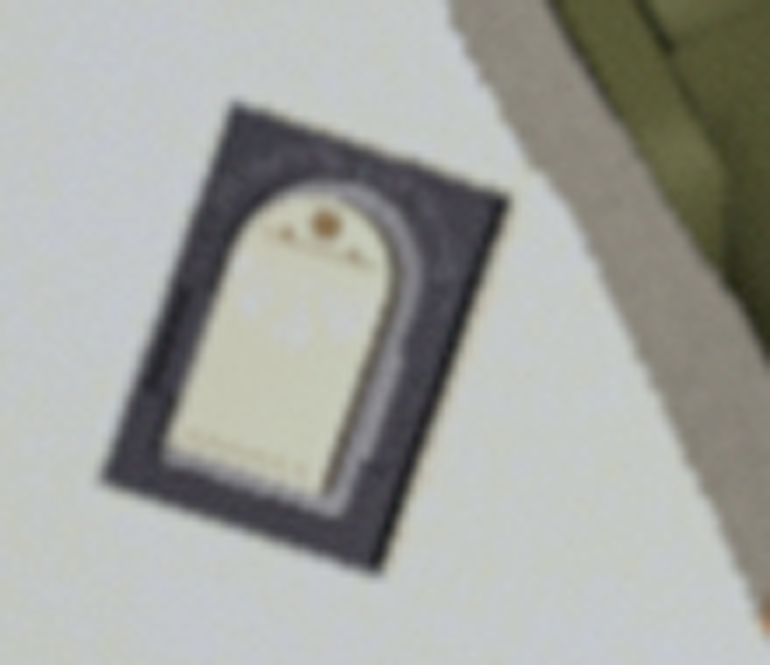

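View pics/top22.png

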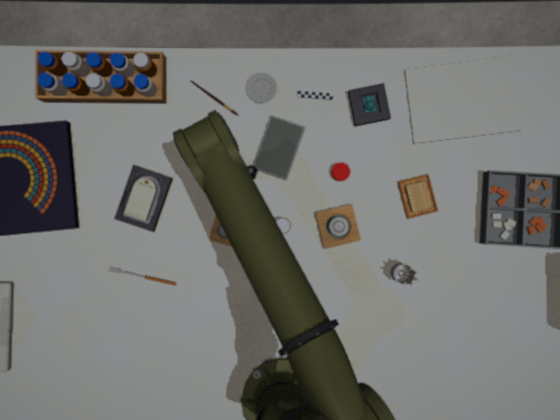

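Run:
```python
from h import *
for n in("top","scene"):
    d=load(n,22);C=cloud(d).reshape(-1,3)
    a=np.radians(-18.2);u=np.array([np.cos(a),np.sin(a)]);v=np.array([-u[1],u[0]])
    Q=C[:,:2]-np.array([.577,.3786]);x=Q@u;y=Q@v
    k=(x>-.075)&(x<.02)&(abs(y)<.025)&(C[:,2]>.02)&(C[:,2]<.055)
    print(n,k.sum(),np.linalg.lstsq(np.c_[x[k],y[k],np.ones(k.sum())],C[k,2],rcond=None)[0].round(4))
    for nm,c,zl in(("jar",(.476,.0),(.045,.065)),("cup",(.365,-.31),(.05,.07)),("sw",(.466,.157),(.034,.05)),("lw",(.477,-.153),(.034,.05)),("blk",(.5616,-.374),(.016,.03))):
        for i in(0,22):
            D=cloud(load(n,i)).reshape(-1,3);k=(np.hypot(D[:,0]-c[0],D[:,1]-c[1])<.05)&(D[:,2]>zl[0])&(D[:,2]<zl[1])
            print(nm,i,k.sum(),D[k].mean(0).round(4) if k.any() else None)
```

```text
top 634 [-0.0024  0.0008  0.0363]
jar 0 182 [4.765e-01 3.000e-04 5.480e-02]
jar 22 135 [ 0.4787 -0.0037  0.0552]
cup 0 106 [ 0.3485 -0.3245  0.0587]
cup 22 109 [ 0.3492 -0.3238  0.0588]
sw 0 0 None
sw 22 37 [0.461  0.1636 0.0403]
lw 0 0 None
lw 22 274 [ 0.4759 -0.1534  0.0404]
blk 0 10 [ 0.5596 -0.3653  0.017 ]
blk 22 549 [ 0.5609 -0.3741  0.0212]
scene 348 [-0.0109  0.0161  0.0368]
jar 0 127 [0.4821 0.0014 0.0539]
jar 22 124 [0.4821 0.0016 0.0542]
cup 0 124 [ 0.3533 -0.3229  0.0576]
cup 22 122 [ 0.3529 -0.3231  0.0574]
sw 0 0 None
sw 22 65 [0.4696 0.1583 0.0398]
lw 0 0 None
lw 22 157 [ 0.4795 -0.1517  0.0401]
blk 0 0 None
blk 22 353 [ 0.5638 -0.3725  0.0211]
```

Everything is in place, level and still, so I'm handing in.

```bash
python3 -c "
from rig import env
print(env.job_done())"; python3 st.py
```

```text
the job is handed in; nothing more can be done
None
the job is handed in; nothing more can be done
```

The stack is taken apart in the order asked and the job is handed in, at about 34 s of the 115 s allowed. Each piece was lowered until the wrist force showed contact, then released.

**Last checks, all before handing in:**

| Piece | Result |
|---|---|
| Small weight | In its recess, top about 40 mm above the table as expected |
| Large weight | In its recess, top about 40 mm, within about 2 mm of centre |
| Pressing block | Flat in the tray, top about 21 mm as expected; yaw judged along the tray by eye |
| Tablet | On the mount's floor, top about 36 mm, tilt under 1.2°, about 1 mm off home and 1° off in yaw, rounded head in the rounded end |
| Jar and swab cup | Not moved |

**Checks that failed or disagreed:**
- **Tablet tilt:** my first tilt fit was spoilt by outlying depth points. A fit limited to the tablet's face came out level in both views.
- **Jar:** the top view put it about 4 mm off because the arm partly hid it. The scene view showed no change.
- **Small weight:** the arm also partly hid this in the last top picture, so its seating rests on the scene view.
- **Cameras:** the two views differ by about 2–5 mm throughout, close to their stated accuracy; part of it is that each view sees different sides of a thing.

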